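Get the valve spindle out from behind the service cans

TASK

The valve spindle lies in the long rear bay of the steel caddy, boxed in by the three tall containers in the front bays. First stand all three containers upright on the rubber mat, then lift the spindle out and lay it gently across the two V-blocks, its shaft resting in both Vs with the nut and the disc hanging clear outside; then put each container back upright in the very bay it came from. Do not knock over any container, and leave the pipe flange and the ratchet where they are.

Things in the scene. Friction and masses are not known exactly. Their poses are not given: they have to be found in the camera images.
- aerosol: Aerosol can, upright, the tallest and slimmest container: bare aluminium with a white band, 53 mm diameter, 152 mm tall with a black cap 42 mm in diameter from 125 to 152 mm up (a good grip). About 0.2 kg. Origin at the centre of its underside, z up. Starts in one of the three front bays of the caddy.
- tin: Oblong metal tin, upright: 44 mm along its x, 66 mm along its y, body 104 mm tall, brown paper band, black screw cap (28 mm diameter, 15 mm tall, 14 mm off centre to +y) on top. About 0.3 kg. Grip it across the 44 mm. Origin at the centre of its underside, z up. Starts in another front bay, long side along the caddy's y within 9 degrees.
- jar: Round plastic jar, upright, the lowest and widest container: white body 60 mm in diameter, grey lid 62 mm in diameter from 68 to 94 mm up, 94 mm tall in all. About 0.25 kg. Origin at the centre of its underside, z up. Starts in the remaining front bay.
- spindle: Valve spindle, 0.45 kg: steel shaft 18 mm in diameter along its x. Brass hex nut (30 mm across flats) from x = -99 to -79 mm, disc 30 mm in diameter from +80 to +94 mm, thin ends to -115 and +106 mm. Origin on the axis at mid-shaft, near its balance point: grip here. Starts in the caddy's rear bay, along the caddy's y within 4 degrees, on nut and disc, axis 15 mm above the bay floor.
- caddy: Grey sheet-steel caddy, fixed: 194 mm along x, 274 mm along y, walls 30 mm high, 4 mm thick, floor 4 mm thick. Origin at the underside below the middle of the long rear bay (inside 96 mm along x, 266 mm along y). On its -x side (nearer the robot) a row of three bays, 86 x 86 mm inside, centred at x = -95 mm, y = -90, 0, +90 mm.
- vblocks: Two steel V-blocks on a dark base plate (90 x 150 x 12 mm), fixed. Origin at the centre of the plate's underside. Blocks, 50 mm along x, 25 mm along y, centred at y = -50 and +50 mm, 75 mm apart, tops 52 mm up. The 90 degree V grooves run along y above x = 0, 36 mm wide at the top, 18 mm deep. The 18 mm shaft seated in both has its axis 47 mm above the origin.
- mat: Black rubber mat fixed on the bench beside the V-blocks, on their robot side: 120 mm along x, 300 mm along y, 4 mm thick. Origin at the centre of its underside.
- pipe_flange: Bystander: dark iron pipe flange 84 mm in diameter with a short neck, 45 mm tall. Origin at the centre of its underside.
- ratchet: Bystander: steel ratchet handle about 235 mm long lying on the bench. Origin on the bench near the middle of its length, x towards its round head.
Things that resemble listed ones, but are neither listed nor needed, are in the scene too. What is shaped like the jar but turquoise is not meant. Leave any pink look-alike of the spindle alone.

How it is judged:
By the outcome, as a careful person would: the job done as asked, in the order asked, and still so for the second after the job is handed in, with the robot touching nothing.
It also fails if it takes over 141 s, if anything falls off the work surface, if the arm or the gripper's body presses on something with over 40 N, if the wrist force passes 120 N, or if a joint passes its speed limit or range.

ROBOT

A 7-joint arm with a two-finger parallel gripper is mounted at the origin on the work surface. World frame = base frame: x ahead of the robot, y to its left, z up, the work surface at z = 0. Lengths are in m, angles in rad, forces in N, time in s.
With the tool pointing down it reaches from about 0.4 to 0.875 m from the base axis. Payload 19.3 kg.
Tool frame: the origin (TCP) lies at the very end of the fingers, on their centre line; the grasp point (between the pads) lies 19 mm behind it (robot.grip_point_offset is the distance from the TCP to the grasp point, in m); z points along the fingers, y is the direction in which the jaws open and shut (so a half turn about z gives the same grasp; the last joint's range is limited). The gripper opens to 85 mm and grips with 20 to 120 N. Pads are 22 mm wide; open, the fingers measure 114 mm over their backs; the gripper's body (76 mm by 85 mm) begins 54 mm behind the grasp point. The pads swing forward as they close: fully open they stand 13 mm farther back than shut.
Start: joints at [1.227, 0.521, -0.036, 1.599, 0.021, 1.021, -0.113], TCP at [0.169, -0.602, 0.202] pointing down, gripper open.
Joint ranges: [-2.91, 2.91], [-0.3, 2.13], [-1.5, 1.42], [0.17, 2.43], [-1.26, 4.41], [0.16, 1.93], [-2.52, 2.52]. Speed limits (rad/s): [1.89, 1.89, 2.39, 2.39, 3.01, 3.01, 3.01].

INTERFACE

Orientations are given as a unit quaternion [x, y, z, w].
In Python, from station import robot gives the robot as it stands.
- The arm moves only by the tool apply_moves, never from a script. Its arguments are lists of equal length, an entry for each row: "dp": the shift along the tool's x, y, z in mm, a list of three; "twist": the turn about the tool's z in degrees. In form: {"dp": [[tx, ty, tz], ...], "twist": [twist, ...]}. A call has 1 to 20 rows; each row is the pose to reach, as a shift and turn from the pose measured when the call began, along the tool's axes at that moment; what a row does not reach only later rows make up. A row lasts 1/12 s, in which the tool goes at most 41.7 mm and 7.16 degrees, less where a joint would pass 70% of its speed; a pose out of reach is approached as far as the arm can. A call with a gripper value outside its range is refused whole. "jaw" is the finger opening in mm, from 0 to 85.4, set as the call begins (left out, the last holds). The fingers move at their own pace and stop on an object; "squeeze" is the grip in N (left out, the last holds). Time passes only in rows, so rows that repeat a pose let the fingers close. It gives the time, the measured TCP pose, the force and the opening at its end, in the units of the state.
- robot.observe(): the state, without advancing time (a new reading comes with each control period).
- robot.camera(name): name is "scene" or "top" or "wrist"; returns the picture (400x640x3 uint8, red, green, blue); there is no depth.
- robot.camera_info(name): a dict with "intrinsics" (3x3 intrinsics, pixels), "D" ([k1, k2, p1, p2, k3] as OpenCV has them; the pictures are not rectified), "pose" (4x4, takes a point from camera to world coordinates); the wrist camera has in their place "mount" (4x4, takes a point from camera to tool coordinates, whose origin is the TCP and whose axes are the flange's). Camera axes: x right, y up, looking along -z (the intrinsics and any distortion apply to the point x, -y, -z); pixel columns grow to the right and rows downward; lengths in m; the calibration is good to about 2 mm. A picture is of the moment at which its call begins: read the wrist's pose just before it. camera_info takes no time and is no camera call.
- robot.sign_off(): hands the job in, once; it reports no verdict.
The state is a dict: "time_s": time; "joints": joint angles; "dq": joint speeds; "effort": joint torques, N m; "eef_pos": TCP position; "ee_rot": TCP orientation; "force": force on the tool from outside, world axes, zero at the start; "ft_torque": the same for the moment, N m; "gripper_width": finger opening in m.
Only numpy, scipy, OpenCV 4.12 (cv2) and the standard library are available. Lean on these libraries where they do the work, as an engineer would, in place of code of your own. Each camera call takes 0.05 s, during which the arm holds its last target.

## Working session

There is one attempt and no reset: what is moved stays moved. The work goes in short steps, Python scripts to look and compute and a tool call to move; the robot and the scene stay as the last step left them, time stands still between calls to the robot, and variables do not carry over. Pictures are saved under pics/ and viewed, and the job is handed in when it is done.

Besides the shell and the picture viewer there is one more tool, called as name(argument=value, ...) on one line, values as JSON. apply_moves: Moves the arm, as the interface text tells. Its arguments: {"type":"object","properties":{"dp":{"type":"array"},"twist":{"type":"array"},"jaw":{"type":"number"},"squeeze":{"type":"number"}},"required":["dp","twist"]}

```bash
ls; mkdir -p pics
python3 - <<'E'
from station import robot
import cv2
print(robot.observe())
for n in ["scene","top","wrist"]:
    im=robot.camera(n); cv2.imwrite(f"pics/{n}0.png",im[:,:,::-1])
    i=robot.camera_info(n); print(n,i)
E
```

```text
pics
{'time_s': 0.0, 'joints': array([ 1.22678069,  0.52199968, -0.03634154,  1.6000238 ,  0.02117276,
        1.02110895, -0.11283659]), 'dq': array([-1.52995100e-03, -1.06960870e-03, -1.87357692e-03, -5.24827729e-04,
       -4.84292362e-05, -4.92670916e-04,  8.75153797e-04]), 'effort': array([-5.98905142e-03, -9.27155042e+01,  1.97800756e+00, -3.69957662e+01,
        1.77996507e-02,  8.13271705e-03, -5.13724444e-05]), 'eef_pos': array([ 0.16887666, -0.60135109,  0.20132887]), 'ee_rot': array([ 9.90645882e-01,  1.36456598e-01, -1.05322408e-04, -5.68359624e-04]), 'force': array([-0.28194596,  0.42680643,  0.82703145]), 'ft_torque': array([ 0.00032182, -0.00928432, -0.01411858]), 'gripper_width': 0.08551934405419037}
scene {'intrinsics': array([[466.12171233,   0.        , 325.33091539],
       [  0.        , 466.12171233, 194.63936887],
       [  0.        ,   0.        ,   1.        ]]), 'D': array([-0.0288141,  0.       ,  0.       ,  0.       ,  0.       ]), 'pose': array([[ 0.84284548, -0.34583819,  0.41231959,  1.16436376],
       [ 0.53801308,  0.52386516, -0.66038414, -0.77147
[... 638 characters left out ...]
6e+00],
       [ 0.00000000e+00,  0.00000000e+00,  0.00000000e+00,
         1.00000000e+00]])}
wrist {'intrinsics': array([[345.64377674,   0.        , 318.33274322],
       [  0.        , 345.64377674, 204.66121853],
       [  0.        ,   0.        ,   1.        ]]), 'D': array([-0.07678904,  0.        ,  0.        ,  0.        ,  0.        ]), 'mount': array([[-4.86456149e-04,  9.58969453e-01,  2.83508998e-01,
         7.17028839e-02],
       [ 9.99999880e-01,  4.49702697e-04,  1.94720245e-04,
         8.94493479e-04],
       [ 5.92360057e-05,  2.83509059e-01, -9.58969556e-01,
        -1.71549159e-01],
       [ 0.00000000e+00,  0.00000000e+00,  0.00000000e+00,
         1.00000000e+00]])}
```

View pics/scene0.png

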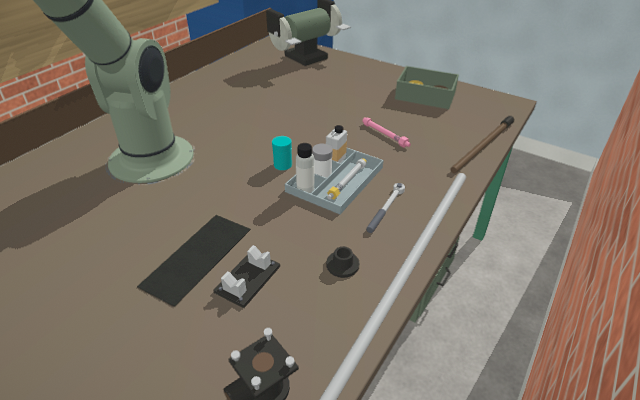

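View pics/top0.png

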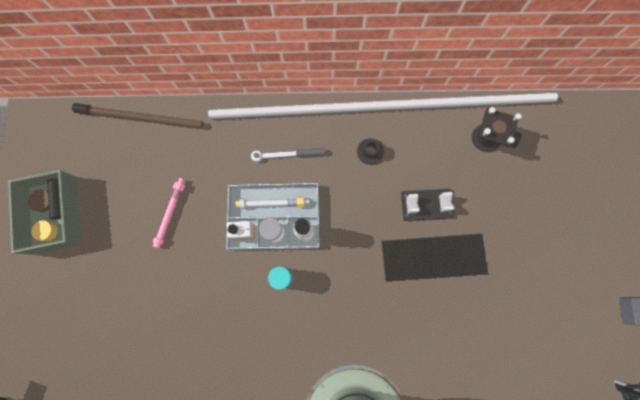

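View pics/wrist0.png

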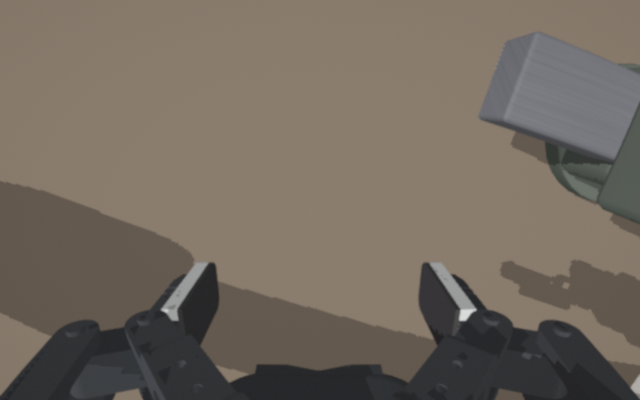

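The scene shows aerosol at about (304,165), jar (322,158), tin (338,145), and the spindle (347,178), all in the caddy. The pink and turquoise look-alikes are at (385,132) and (282,153). The mat is at about (195,258) and the V-blocks at (247,272). Next come helpers and enlarged crops.

```bash
cat > h.py <<'E'
import numpy as np, cv2
from station import robot
from scipy.spatial.transform import Rotation as R
F=np.diag([1,-1,-1.])
def tcp(o=None):
    o=o or robot.observe(); T=np.eye(4);T[:3,:3]=R.from_quat(o['ee_rot']).as_matrix();T[:3,3]=o['eef_pos'];return T
def cam(n,T=None):
    i=robot.camera_info(n)
    P=i['pose'] if n!='wrist' else (tcp() if T is None else T)@i['mount']
    return i['intrinsics'],i['D'],P
def ray(c,px):
    K,D,P=c
    u=cv2.undistortPoints(np.array(px,float).reshape(-1,1,2),K,D).reshape(-1,2)
    d=np.c_[u,np.ones(len(u))]@F@P[:3,:3].T
    return P[:3,3],d/np.linalg.norm(d,axis=1)[:,None]
def onz(c,px,z):
    o,d=ray(c,px); z=np.broadcast_to(z,len(d)); return o+d*((z-o[2])/d[:,2])[:,None]
def proj(c,pts):
    K,D,P=c
    q=(np.atleast_2d(pts)-P[:3,3])@P[:3,:3]@F
    return cv2.projectPoints(q,np.zeros(3),np.zeros(3),K,D)[0].reshape(-1,2)
def tri(c1,p1,c2,p2):
    o1,d1=ray(c1,p1);o2,d2=ray(c2,p2);out=[]
    for a,b in zip(d1,d2):
        s=np.linalg.lstsq(np.c_[a,-b],o2-o1,rcond=None)[0]
        x,y=o1+s[0]*a,o2+s[1]*b; out.append(np.r_[(x+y)/2,np.linalg.norm(x-y)])
    return np.array(out)
def save(name,im,crop=None,k=1):
    if crop: x0,y0,x1,y1=crop; im=im[y0:y1,x0:x1]
    cv2.imwrite(f'pics/{name}.png',cv2.resize(im[:,:,::-1],None,fx=k,fy=k,interpolation=cv2.INTER_CUBIC))
E
python3 - <<'E'
import cv2
for n,c,k in [("scene",(260,110,430,240),4.6),("top",(215,170,335,300),4.6),("scene",(130,200,290,320),4.8),("top",(370,180,500,290),5)]:
    im=cv2.imread(f"pics/{n}0.png");x0,y0,x1,y1=c
    cv2.imwrite(f"pics/c_{n}_{x0}.png",cv2.resize(im[y0:y1,x0:x1],None,fx=k,fy=k,interpolation=cv2.INTER_CUBIC))
E
ls pics
```

```text
c_scene_130.png
c_scene_260.png
c_top_215.png
c_top_370.png
scene0.png
top0.png
wrist0.png
```

View pics/c_scene_260.png

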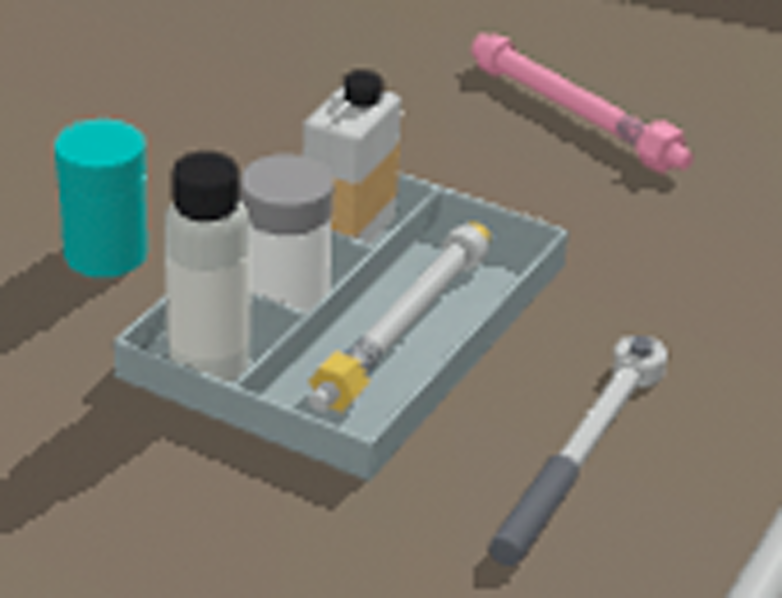

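View pics/c_top_215.png

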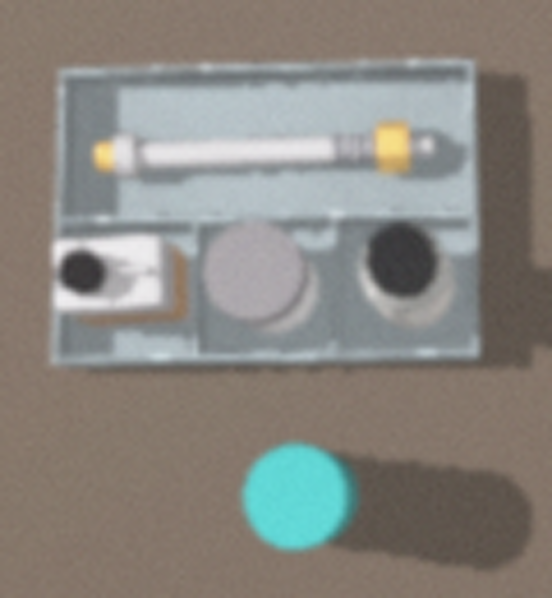

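View pics/c_top_370.png

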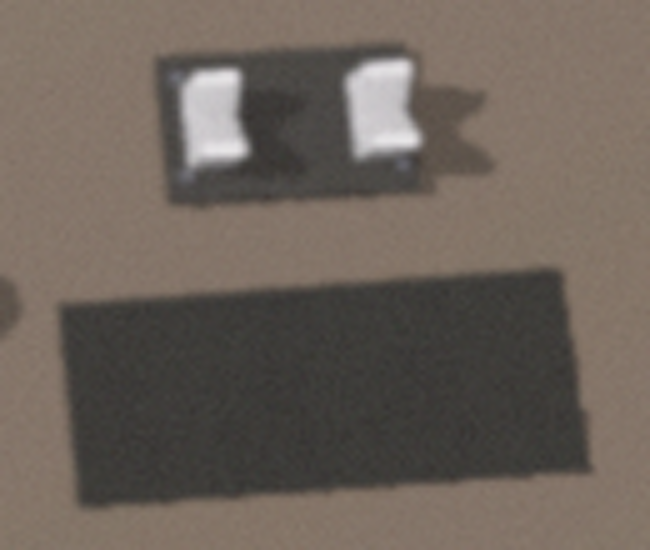

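Run:
```python
from h import *
c=cam('top'); s=cam('scene')
def pr(n,p,k,o,z):
    q=onz(c,np.array(p)/k+np.array(o),z); print(n,q[:,:2].round(3).tolist(),'mean',q.mean(0).round(3)); return q
cr=lambda q:[np.degrees(np.arctan2(*(q[i]-q[j])[[1,0]])).round(1) for i,j in [(0,1),(3,2),(0,3),(1,2)]]
print(cr(pr('caddy',[(57,70),(474,62),(480,360),(52,362)],4.6,(215,170),.03)))
print(cr(pr('mat',[(60,305),(560,270),(590,470),(80,505)],5,(370,180),.004)))
print(cr(pr('plate',[(158,58),(405,45),(430,190),(172,205)],5,(370,180),.012)))
pr('aero cap',[(402,260)],4.6,(215,170),.152)
pr('jar lid',[(256,271)],4.6,(215,170),.094)
pr('tincap',[(82,271)],4.6,(215,170),.119)
pr('spin',[(118,155),(395,147)],4.6,(215,170),.019)
pr('turq',[(298,496)],4.6,(215,170),.094)
# two-view heights
P=lambda x,y:[(x/4.6+215,y/4.6+170)]
S=lambda x,y:[(x/4.6+260,y/4.6+110)]
print(tri(c,P(402,260),s,S(207,172)).round(3),'aero'); print(tri(c,P(256,271),s,S(288,180)).round(3),'jar');print(tri(c,P(82,271),s,S(363,82)).round(3),'tin')
print(cv2.__version__, robot.observe()['time_s'])
```

```text
caddy [[0.663, 0.374], [0.666, 0.098], [0.472, 0.095], [0.471, 0.368]] mean [0.568 0.234 0.03 ]
[np.float64(90.7), np.float64(90.2), np.float64(1.5), np.float64(1.0)]
mat [[0.495, -0.092], [0.514, -0.389], [0.397, -0.397], [0.378, -0.099]] mean [ 0.446 -0.244  0.004]
[np.float64(93.8), np.float64(93.8), np.float64(3.8), np.float64(3.8)]
plate [[0.643, -0.155], [0.651, -0.304], [0.562, -0.313], [0.553, -0.159]] mean [ 0.602 -0.233  0.012]
[np.float64(92.7), np.float64(93.1), np.float64(2.8), np.float64(5.6)]
aero cap [[0.52, 0.138]] mean [0.52  0.138 0.152]
jar lid [[0.521, 0.23]] mean [0.521 0.23  0.094]
tincap [[0.518, 0.33]] mean [0.518 0.33  0.119]
spin [[0.607, 0.333], [0.612, 0.15]] mean [0.61  0.242 0.019]
turq [[0.387, 0.202]] mean [0.387 0.202 0.094]
[[0.522 0.139 0.152 0.006]] aero
[[0.523 0.231 0.096 0.006]] jar
[[0.52  0.331 0.12  0.005]] tin
4.12.0 0.15
```

Identification:
- **Aerosol:** black cap at top image (302,226), in the -y bay. It is the tallest.
- **Jar:** grey lid at (271,229), in the middle bay. The turquoise one at (280,278) is a look-alike.
- **Tin:** cap at (233,229), in the +y bay.
- **Spindle:** steel and brass at (270,203) in the rear bay. The pink one at (170,212) is a look-alike.

The two-view heights are 0.152, 0.096 and 0.120 m, which fits the text. Next I move the wrist camera over the mat and V-blocks.

apply_moves(dp=[[15, -10, -10], [50, -35, -40], [465, -322, -150], [465, -322, -150], [465, -322, -150], [465, -322, -150], [465, -322, -150], [465, -322, -150], [465, -322, -150], [465, -322, -150], [465, -322, -150], [465, -322, -150], [465, -322, -150], [465, -322, -150], [465, -322, -150], [465, -322, -150], [465, -322, -150], [465, -322, -150]], twist=[-2, -6, -74.3, -74.3, -74.3, -74.3, -74.3, -74.3, -74.3, -74.3, -74.3, -74.3, -74.3, -74.3, -74.3, -74.3, -74.3, -74.3])

```text
time_s: 1.65
eef_pos: [0.5291, -0.1665, 0.3513]
ee_rot: [0.707, 0.707, -0.0, -0.001]
force: [-0.3, -1.2, -0.1]
gripper_width: 0.0852
```

```bash
cat > snap.py <<'E'
import sys
from h import *
n=sys.argv[1]; T=tcp(); im=robot.camera('wrist'); np.savez(f'pics/{n}.npz',T=T,im=im); save(n,im)
o=robot.observe(); print(round(o['time_s'],2),T[:3,3].round(4),'xaxis deg',np.degrees(np.arctan2(T[1,0],T[0,0])).round(2),'tilt z',T[:3,2].round(4),o['gripper_width'].round(4),o['force'].round(1),'j',o['joints'].round(2))
E
python3 snap.py w1
```

```text
Traceback (most recent call last):
  File "snap.py", line 4, in <module>
    o=robot.observe(); print(round(o['time_s'],2),T[:3,3].round(4),'xaxis deg',np.degrees(np.arctan2(T[1,0],T[0,0])).round(2),'tilt z',T[:3,2].round(4),o['gripper_width'].round(4),o['force'].round(1),'j',o['joints'].round(2))
                                                                                                                                                        ^^^^^^^^^^^^^^^^^^^^^^^^
AttributeError: 'float' object has no attribute 'round'
```

View pics/w1.png

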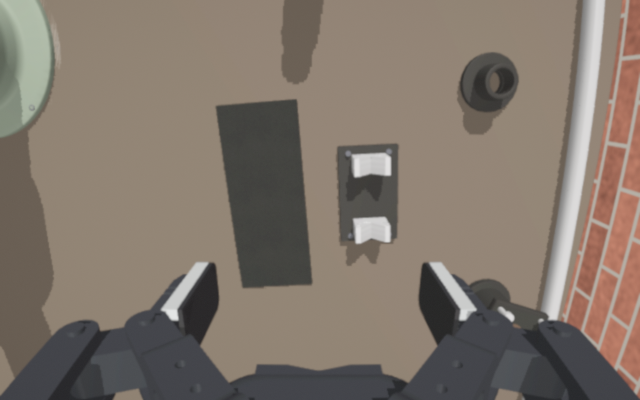

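The wrist view shows the mat at (265,195), V-blocks at (371,165) and (371,230) on their plate, and the flange at (490,82). Now over the caddy for two views.

apply_moves(dp=[[15, 0, 0], [50, 10, 0], [360, 25, 0], [360, 25, 0], [360, 25, 0], [360, 25, 0], [360, 25, 0], [360, 25, 0], [360, 25, 0], [360, 25, 0], [360, 25, 0], [360, 25, 0], [360, 25, 0], [360, 25, 0], [360, 25, 0]], twist=[0, 0, 0, 0, 0, 0, 0, 0, 0, 0, 0, 0, 0, 0, 0])

```text
time_s: 2.95
eef_pos: [0.5548, 0.1914, 0.3516]
ee_rot: [0.708, 0.706, -0.0, -0.0]
force: [-0.3, 0.1, -0.9]
gripper_width: 0.0858
```

```bash
sed -i "s/o\['gripper_width'\].round(4)/round(float(o['gripper_width']),4)/" snap.py; python3 snap.py w2
```

```text
3.0 [0.5548 0.1914 0.3516] xaxis deg 89.78 tilt z [-9.e-04 -0.e+00 -1.e+00] 0.0854 [-0.2 -0.7  0.7] j [ 0.02  0.4  -0.65  1.47  0.24  1.35 -0.65]
```

apply_moves(dp=[[15, 0, 0], [50, 0, 0], [90, 0, 0], [120, 0, 0], [140, 0, 0], [140, 0, 0], [140, 0, 0], [140, 0, 0]], twist=[0, 0, 0, 0, 0, 0, 0, 0])

```text
time_s: 3.67
eef_pos: [0.5556, 0.3306, 0.3516]
ee_rot: [0.709, 0.705, -0.0, -0.0]
force: [-0.1, 0.1, -0.6]
gripper_width: 0.0852
```

```bash
python3 snap.py w3
```

```text
3.72 [0.5556 0.3306 0.3516] xaxis deg 89.73 tilt z [-7.e-04 -5.e-04 -1.e+00] 0.0856 [-0.4  0.2  0.7] j [-0.23  0.52 -0.65  1.3   0.31  1.43 -0.87]
```

View pics/w2.png

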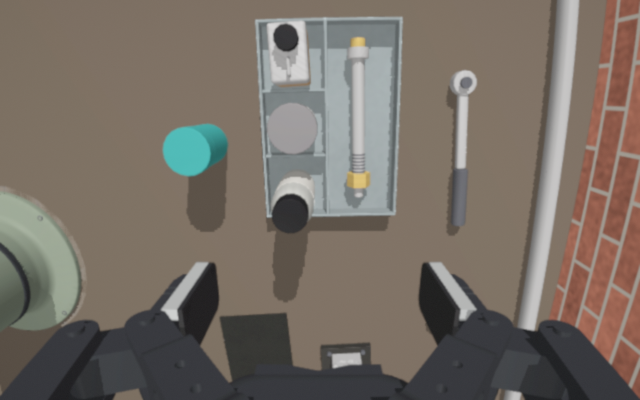

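View pics/w3.png

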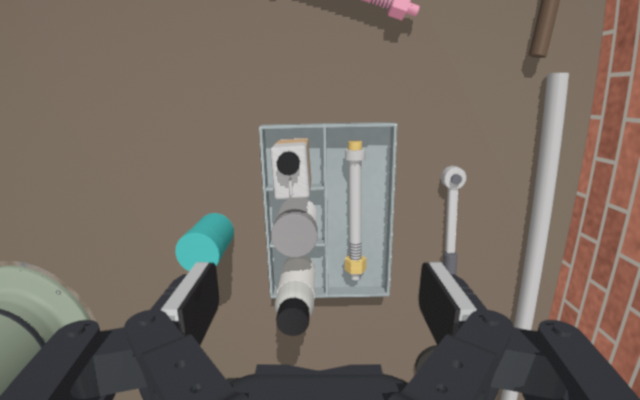

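Both views show the caddy with the tin cap at (286,37)/(288,163), the jar lid at (292,128)/(295,232), the aerosol cap at (291,212)/(292,317), and the spindle shaft along column 358/355. Measuring with masks.

```bash
python3 - <<'E'
from h import *
D={n:np.load(f'pics/{n}.npz') for n in ['w1','w2','w3']}
C={n:cam('wrist',D[n]['T']) for n in D}
def blob(n,win,f,hull=False):
    x0,y0,x1,y1=win; im=D[n]['im'][y0:y1,x0:x1]; h=cv2.cvtColor(im,cv2.COLOR_RGB2HSV)
    m=f(h[...,0].astype(int),h[...,1].astype(int),h[...,2].astype(int)).astype(np.uint8)
    cs,_=cv2.findContours(m,cv2.RETR_EXTERNAL,cv2.CHAIN_APPROX_NONE); c=max(cs,key=cv2.contourArea)+np.array([[x0,y0]])
    return c
dark=lambda h,s,v:v<60
def show(n,c):
    (x,y),r=cv2.minEnclosingCircle(c); e=cv2.fitEllipse(c); return (round(x,1),round(y,1),round(r,1)),[round(t,1) for t in e[0]+e[1]]
R_={}
for nm,w2,w3,f in [('aero',(262,185,322,240),(265,290,320,345),dark),('tincap',(268,18,305,56),(272,145,306,182),dark),
   ('jar',(262,95,322,160),(268,205,325,263),lambda h,s,v:(s<25)&(v>95)&(v<175))]:
    a=blob('w2',w2,f);b=blob('w3',w3,f); print(nm,show('w2',a),show('w3',b)); 
    ea,eb=cv2.fitEllipse(a)[0],cv2.fitEllipse(b)[0]
    print('   tri',tri(C['w2'],[ea],C['w3'],[eb]).round(4))
for n,win in [('w2',(340,165,378,192)),('w3',(340,254,372,276)),('w2',(340,36,375,52)),('w3',(340,138,372,152))]:
    b=blob(n,win,lambda h,s,v:(s>110)&(h>15)&(h<35)&(v>90)); x,y,w,hh=cv2.boundingRect(b); print(n,'brass',x,y,w,hh, onz(C[n],[(x+w/2,y+hh/2)],.02).round(4))
# caddy rim
for n,cc in [('w2',[(257,19),(402,17),(395,214),(267,216)]),('w3',[(262,126),(396,124),(389,296),(271,299)])]:
    q=onz(C[n],cc,.03);print(n,q[:,:2].round(3).tolist(),q.mean(0).round(4))
for n,win in [('w1',(200,90,320,300)),('w1',(330,135,405,250))]:
    b=blob(n,win,lambda h,s,v:(v<75)); r=cv2.minAreaRect(b); q=onz(C[n],cv2.boxPoints(r),.004 if win[0]==200 else .012)
    print(cv2.boxPoints(r).round(0).tolist(),q[:,:2].round(3).tolist(),q.mean(0).round(4))
E
python3 - <<'E'
import cv2
for n,c,k in [("w2",(240,10,420,230),2.7),("w1",(325,130,415,255),4.7),("w3",(250,115,410,335),2.7)]:
    im=cv2.imread(f"pics/{n}.png");x0,y0,x1,y1=c
    cv2.imwrite(f"pics/c_{n}.png",cv2.resize(im[y0:y1,x0:x1],None,fx=k,fy=k,interpolation=cv2.INTER_CUBIC))
E
```

```text
aero ((289.9, 213.4, 18.8), [290.0, 213.6, 34.2, 37.5]) ((292.8, 316.6, 18.1), [292.7, 316.6, 31.3, 36.2])
   tri [[0.5214 0.1393 0.1422 0.    ]]
tincap ((285.9, 37.6, 12.6), [285.7, 37.8, 21.1, 24.7]) ((288.0, 163.0, 10.8), [287.8, 163.0, 19.6, 21.0])
   tri [[5.191e-01 3.328e-01 1.148e-01 2.000e-04]]
jar ((291.5, 127.0, 43.5), [290.6, 126.9, 65.2, 78.8]) ((296.0, 233.5, 40.0), [295.6, 234.0, 65.4, 67.1])
   tri [[0.5228 0.2348 0.0959 0.0037]]
w2 brass 348 172 21 15 [[0.614  0.1526 0.02  ]]
w3 brass 346 257 19 16 [[0.6141 0.1514 0.02  ]]
w2 brass 351 39 13 7 [[0.6081 0.3427 0.02  ]]
w3 brass 349 142 12 7 [[0.6085 0.342  0.02  ]]
w2 [[0.475, 0.371], [0.665, 0.373], [0.669, 0.102], [0.477, 0.099]] [0.5715 0.2364 0.03  ]
w3 [[0.477, 0.371], [0.664, 0.373], [0.669, 0.1], [0.477, 0.096]] [0.5718 0.235  0.03  ]
[[217.0, 106.0], [295.0, 100.0], [311.0, 282.0], [232.0, 289.0]] [[0.38, -0.099], [0.495, -0.09], [0.516, -0.385], [0.381, -0.399]] [ 0.4431 -0.2431  0.004 ]
[[346.0, 166.0], [382.0, 166.0], [382.0, 200.0], [346.0, 200.0]] [[0.57, -0.186], [0.624, -0.186], [0.626, -0.239], [0.571, -0.239]] [ 0.5978 -0.2125  0.012 ]
```

View pics/c_w3.png

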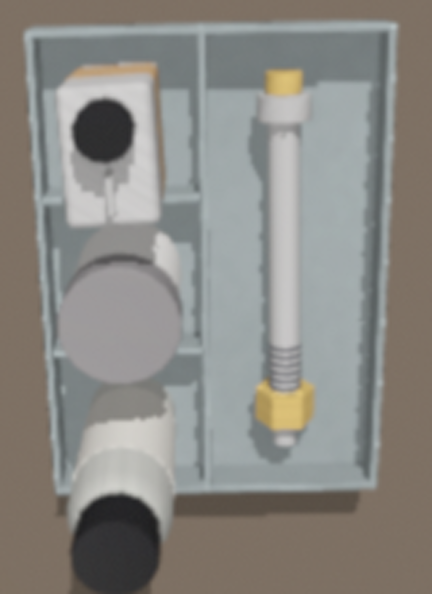

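View pics/c_w1.png

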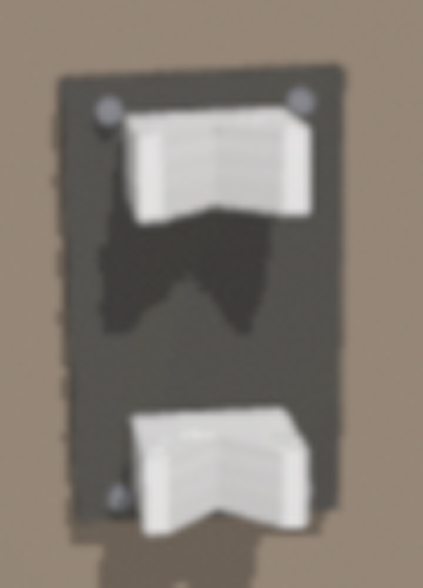

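Run:
```python
from h import *
C={n:cam('wrist',np.load(f'pics/{n}.npz')['T']) for n in ['w1','w2','w3']}
p=lambda l,k,o:np.array(l,float)/k+np.array(o)
ang=lambda a,b:np.degrees(np.arctan2(*(b-a)[[1,0]])).round(2)
q=onz(C['w3'],p([(58,90),(155,80),(158,220),(67,225)],2.7,(250,115)),.108);print('tin top',q[:,:2].round(4).tolist(),q.mean(0).round(4),ang(q[3],q[0]),ang(q[2],q[1]))
q=onz(C['w3'],p([(116,550),(120,322)],2.7,(250,115)),[.156,.098]);print('aero/jar top w3',q.round(4))
q=onz(C['w1'],p([(60,78),(342,65),(338,505),(72,522)],4.7,(325,130)),.012);print('plate',q[:,:2].round(4).tolist(),q.mean(0).round(4),ang(q[3],q[0]),ang(q[2],q[1]),ang(q[0],q[1]),ang(q[3],q[2]))
q=onz(C['w1'],p([(217,128),(215,207),(220,432),(218,490)],4.7,(325,130)),.034);print('valley',q.round(4),ang(q[3],q[0]))
q=onz(C['w1'],p([(127,118),(310,120),(307,212),(140,220),(133,420),(285,408),(306,525),(148,533)],4.7,(325,130)),.052);print('tops',q.round(4).tolist())
q=onz(C['w3'],p([(285,395),(283,107)],2.7,(250,115)),.03);print('spin top',q.round(4))
```

```text
tin top [[0.4992, 0.3496], [0.5424, 0.3537], [0.5429, 0.2896], [0.5008, 0.2874]] [0.5213 0.3201 0.108 ] 91.44 90.45
aero/jar top w3 [[0.5229 0.1458 0.156 ]
 [0.5233 0.2354 0.098 ]]
plate [[0.5572, -0.1572], [0.6457, -0.1529], [0.6536, -0.3008], [0.5634, -0.3067]] [ 0.605  -0.2294  0.012 ] 92.39 93.07 2.78 3.74
valley [[ 0.6037 -0.1695  0.034 ]
 [ 0.6041 -0.1939  0.034 ]
 [ 0.6087 -0.2668  0.034 ]
 [ 0.6089 -0.2866  0.034 ]] 92.54
tops [[0.5746, -0.1639, 0.052], [0.6281, -0.1644, 0.052], [0.6287, -0.1917, 0.052], [0.5792, -0.1942, 0.052], [0.5788, -0.2566, 0.052], [0.6254, -0.2528, 0.052], [0.6342, -0.2914, 0.052], [0.5846, -0.294, 0.052]]
spin top [[0.6128 0.1628 0.03  ]
 [0.6074 0.3302 0.03  ]]
```

Measured positions in world xy:

| Item | x, y (m) | Yaw |
|---|---|---|
| Aerosol | (0.522, 0.141) | – |
| Jar | (0.522, 0.234) | – |
| Tin | (0.521, 0.320) | about 1° |
| Spindle centre | (0.611, 0.242) | about 1.8° |
| V-block origin | (0.605, -0.229) | about 3° |
| Mat | (0.446, -0.244) | about 4° |

Aerosol goes first.

apply_moves(dp=[[-15, -3, 5], [-45, -9, 15], [-80, -15, 30], [-120, -22, 45], [-160, -30, 60], [-185, -33, 80], [-190, -34, 110], [-190, -34, 140], [-190, -34, 170], [-190, -34, 195], [-190, -34, 212], [-190, -34, 222], [-190, -34, 223], [-190, -34, 223]], twist=[0, 0, 0, 0, 0, 0, 0, 0, 0, 0, 0, 0, 0, 0])

```text
time_s: 4.88
eef_pos: [0.5209, 0.1399, 0.1293]
ee_rot: [0.709, 0.705, -0.0, 0.0]
force: [0.2, 1.0, 1.3]
gripper_width: 0.0852
```

```bash
python3 snap.py w4
```

```text
4.93 [0.5209 0.1399 0.1293] xaxis deg 89.65 tilt z [-2.e-04 -5.e-04 -1.e+00] 0.0854 [-0.1 -0.1 -0.6] j [ 0.05  0.53 -0.58  1.87  0.38  0.85 -0.73]
```

View pics/w4.png

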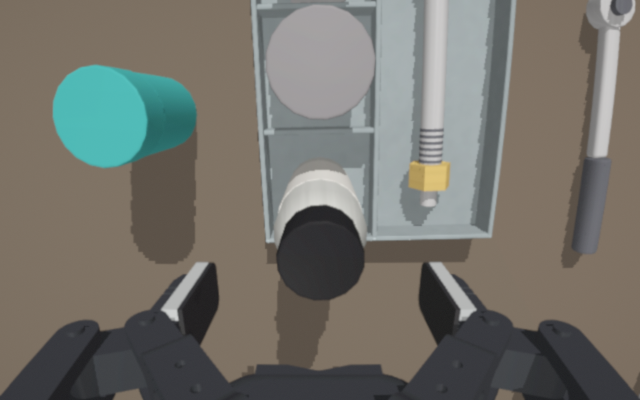

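Run:
```python
from h import *
C={n:cam('wrist',np.load(f'pics/{n}.npz')['T']) for n in ['w2','w4']}
print(onz(C['w4'],[(321,255),(320,62)],[.156,.098]).round(4))
print(proj(C['w4'],[[.5209,.1399,.156]]), proj(C['w4'],[[.5209,.1399,.129]]))
```

```text
[[0.522  0.1443 0.156 ]
 [0.5223 0.2332 0.098 ]]
[[318.71935618 263.69258457]] [[318.65723161 241.17653971]]
```

apply_moves(dp=[[4, 1, 0], [4, 1, 0], [4, 1, 0], [4, 1, 0], [4, 1, 0], [4, 1, 0], [4, 1, 0], [4, 1, 0], [4, 1, 0], [4, 1, 0]], twist=[0, 0, 0, 0, 0, 0, 0, 0, 0, 0], jaw=30, squeeze=40)

```text
time_s: 5.77
eef_pos: [0.5223, 0.1442, 0.1298]
ee_rot: [0.709, 0.705, 0.0, 0.0]
force: [-0.0, 0.3, 1.0]
gripper_width: 0.0299
```

```bash
python3 snap.py w5
```

```text
5.82 [0.5223 0.1442 0.1298] xaxis deg 89.67 tilt z [ 7.e-04 -3.e-04 -1.e+00] 0.0302 [ 0.4  0.1 -0. ] j [ 0.05  0.54 -0.58  1.87  0.39  0.85 -0.74]
```

View pics/w5.png

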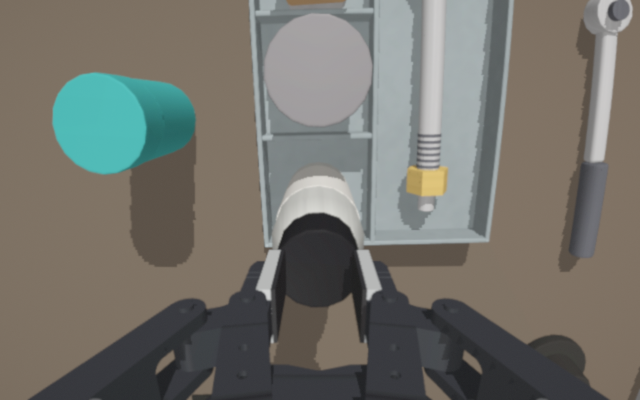

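Run:
```python
from h import *
d=np.load('pics/w5.npz'); save('c_w5',d['im'],(230,150,410,390),2.5)
c=cam('wrist',d['T']); T=d['T']
for w in (.030,.042):
  for dz in (0,-.019,-.038):
    for dx in (-.011,.011):
      P=[(T@np.array([dx,s*w/2,dz,1]))[:3] for s in (-1,1)]; print(w,dz,dx,proj(c,P).round(0).tolist())
```

```text
0.03 0 -0.011 [[291.0, 260.0], [346.0, 260.0]]
0.03 0 0.011 [[290.0, 222.0], [347.0, 222.0]]
0.03 -0.019 -0.011 [[288.0, 277.0], [349.0, 277.0]]
0.03 -0.019 0.011 [[287.0, 235.0], [350.0, 235.0]]
0.03 -0.038 -0.011 [[285.0, 298.0], [353.0, 298.0]]
0.03 -0.038 0.011 [[283.0, 252.0], [355.0, 252.0]]
0.042 0 -0.011 [[280.0, 260.0], [357.0, 260.0]]
0.042 0 0.011 [[279.0, 222.0], [359.0, 222.0]]
0.042 -0.019 -0.011 [[276.0, 277.0], [361.0, 277.0]]
0.042 -0.019 0.011 [[274.0, 235.0], [363.0, 235.0]]
0.042 -0.038 -0.011 [[271.0, 298.0], [366.0, 297.0]]
0.042 -0.038 0.011 [[269.0, 252.0], [369.0, 252.0]]
```

View pics/c_w5.png

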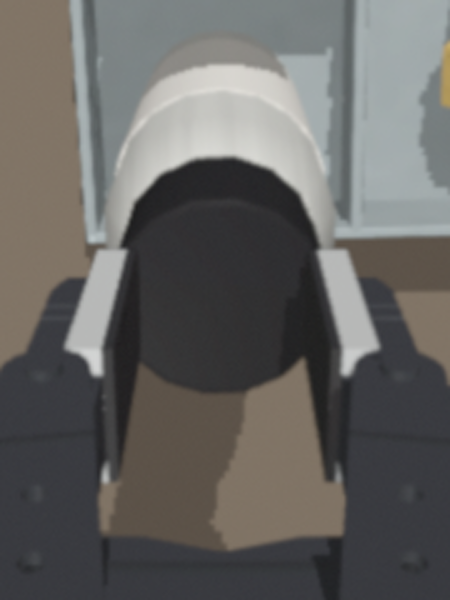

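Run:
```python
from h import *
i=robot.camera_info('wrist');K,D,M=i['intrinsics'],i['D'],i['mount']
for a,b,w in [((214,263),(422,263),.0854),((281,250),(357,250),.030),((272,288),(368,288),.030),((281,250),(357,250),.042)]:
    o,d=ray((K,D,M),[a,b]); d=d/np.abs(d[0,1]-d[1,1])*w*1 if 0 else d
    # scale so separation in y = w
    t=w/abs(d[1,1]-d[0,1]); print(w,(o+t*d).round(4).tolist())
d=np.load('pics/w4.npz'); save('c_w4',d['im'],(140,200,490,400),2.2)
```

```text
0.0854 [[0.0084, -0.0431, -0.0435], [0.0083, 0.0423, -0.0435]]
0.03 [[0.0154, -0.015, -0.0461], [0.0154, 0.015, -0.0461]]
0.03 [[0.0157, -0.0147, -0.0759], [0.0158, 0.0153, -0.0761]]
0.042 [[-0.0069, -0.0209, 0.0041], [-0.0069, 0.0211, 0.004]]
```

View pics/c_w4.png

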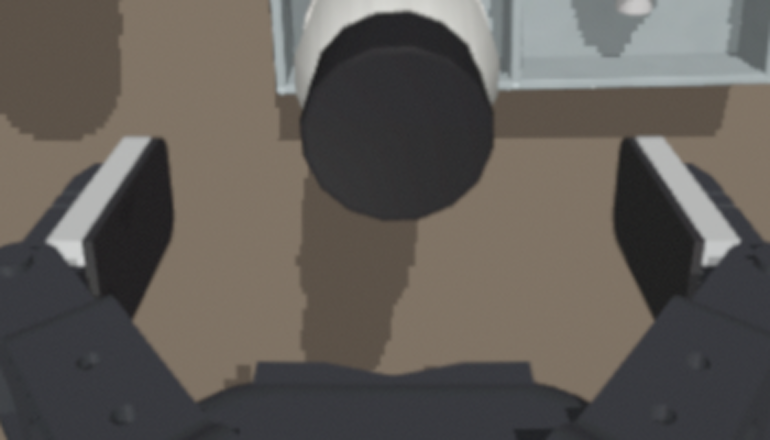

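The jaws closed to the commanded 30 mm without stopping. In the image the pad tips, at (281,250)/(357,250), are about 37 mm behind the reported TCP, so the pads are above the cap. I'll reopen, go lower and grip again.

apply_moves(dp=[[0, 0, 0], [0, 0, 0], [0, 0, 0], [0, 0, 0], [0, 0, 0], [0, 0, 0], [0, 0, 8], [0, 0, 16], [0, 0, 24], [0, 0, 30], [0, 0, 32], [0, 0, 32]], twist=[0, 0, 0, 0, 0, 0, 0, 0, 0, 0, 0, 0], jaw=85)

```text
time_s: 6.82
eef_pos: [0.5218, 0.1442, 0.097]
ee_rot: [0.709, 0.705, -0.0, -0.0]
force: [-1.3, 0.2, -0.4]
gripper_width: 0.0847
```

```bash
python3 snap.py w6
```

```text
6.87 [0.5218 0.1442 0.097 ] xaxis deg 89.67 tilt z [-6.e-04 -5.e-04 -1.e+00] 0.0849 [-0.5 -0.  -1. ] j [ 0.03  0.58 -0.56  1.89  0.42  0.79 -0.77]
```

View pics/w6.png

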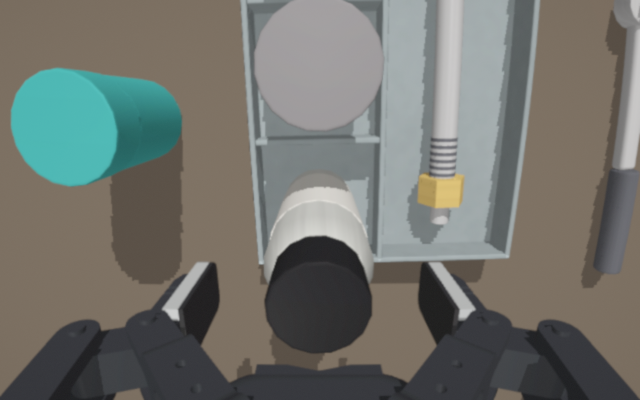

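apply_moves(dp=[[0, 0, 0], [0, 0, 0], [0, 0, 0], [0, 0, 0], [0, 0, 0], [0, 0, 0], [0, 0, 0]], twist=[0, 0, 0, 0, 0, 0, 0], jaw=30, squeeze=40)

```text
time_s: 7.45
eef_pos: [0.5223, 0.1444, 0.098]
ee_rot: [0.709, 0.705, 0.0, 0.0]
force: [-1.0, -0.7, 4.9]
gripper_width: 0.0411
```

```bash
python3 snap.py w7
```

```text
7.5 [0.5223 0.1444 0.098 ] xaxis deg 89.68 tilt z [ 8.e-04 -2.e-04 -1.e+00] 0.0411 [-0.9 -0.7  4.8] j [ 0.03  0.58 -0.56  1.89  0.42  0.79 -0.77]
```

View pics/w7.png

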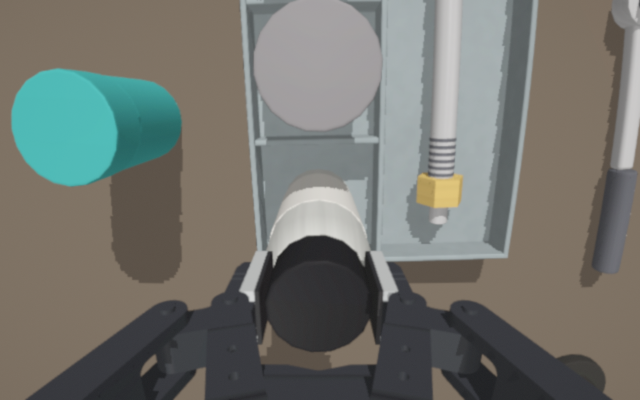

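The jaws stopped at 41.1 mm on the cap, so it is held. Now lifting and carrying it to the far mat slot (0.452, -0.339).

apply_moves(dp=[[0, 0, -10], [0, 0, -30], [0, 0, -55], [0, 0, -80], [-3, 0, -98], [-12, -2, -105], [-35, -5, -105], [-65, -9, -105], [-100, -14, -105], [-138, -19, -105], [-176, -24, -105], [-214, -30, -105], [-252, -35, -105], [-290, -40, -105], [-328, -45, -105], [-366, -51, -105], [-402, -56, -105], [-432, -60, -105], [-456, -63, -105], [-472, -65, -105]], twist=[0, 0, 0, 0, 0, 0, 0, 0, 0, 0, 0, 0, 0, 0, 0, 0, 0, 0, 0, 0])

```text
time_s: 9.17
eef_pos: [0.4525, -0.3304, 0.2025]
ee_rot: [0.71, 0.704, -0.0, -0.0]
force: [-0.7, 0.0, -1.8]
gripper_width: 0.041
```

```bash
python3 snap.py w8
python3 - <<'E'
from h import *
im=robot.camera('scene'); save('s8',im)
E
```

```text
9.22 [ 0.4525 -0.3304  0.2025] xaxis deg 89.5 tilt z [-5.e-04 -3.e-04 -1.e+00] 0.0408 [-3.  -2.8 -2.1] j [ 0.89  0.46 -0.5   1.75  0.25  1.    0.29]
```

View pics/s8.png

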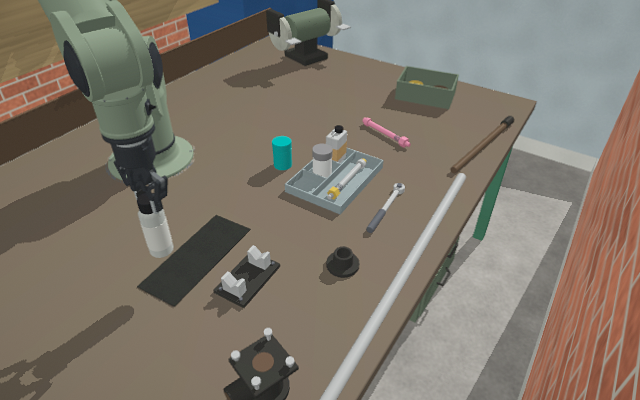

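View pics/w8.png

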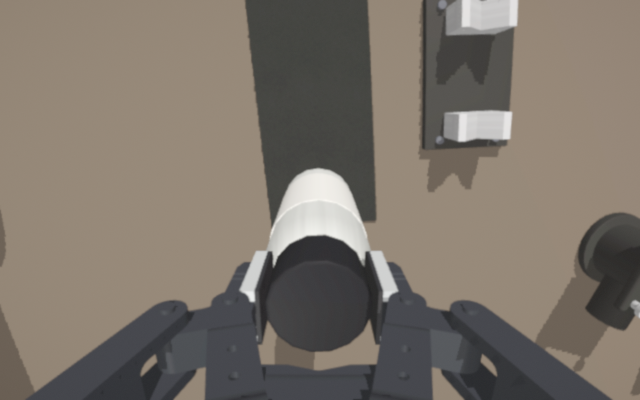

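Run:
```python
from h import *
T=np.load('pics/w8.npz')['T']
for dz in (0,.008):
    T2=T.copy();T2[2,3]+=dz; c=cam('wrist',T2)
    print(dz,onz(c,[(271,222),(377,219)],.004).round(4).tolist(), onz(c,[(424,149),(510,145)],.012).round(4).tolist())
```

```text
0 [[0.398, -0.3887, 0.004], [0.5183, -0.3862, 0.004]] [[0.5637, -0.3063, 0.012], [0.657, -0.3018, 0.012]]
0.008 [[0.3968, -0.3915, 0.004], [0.5197, -0.389, 0.004]] [[0.5661, -0.3073, 0.012], [0.6616, -0.3028, 0.012]]
```

apply_moves(dp=[[-2, 0, 12], [-4, 0, 35], [-4, 0, 60], [-4, 0, 80], [-4, 0, 92], [-4, 0, 98], [-4, 0, 101], [-4, 0, 103], [-4, 0, 104], [-4, 0, 104.5], [-4, 0, 104.5], [-4, 0, 104.5]], twist=[0, 0, 0, 0, 0, 0, 0, 0, 0, 0, 0, 0])

```text
time_s: 10.27
eef_pos: [0.4527, -0.3346, 0.0983]
ee_rot: [0.711, 0.704, -0.0, 0.0]
force: [-0.4, -0.5, -1.0]
gripper_width: 0.0409
```

```bash
python3 snap.py w9
```

```text
10.32 [ 0.4527 -0.3346  0.0983] xaxis deg 89.42 tilt z [ 0.e+00 -9.e-04 -1.e+00] 0.0412 [ 0.4 -0.1 -2.2] j [ 0.85  0.59 -0.45  1.84  0.35  0.79  0.21]
```

apply_moves(dp=[[0, 0, 0.7], [0, 0, 1.4], [0, 0, 1.4], [0, 0, 1.4]], twist=[0, 0, 0, 0])

```text
time_s: 10.65
eef_pos: [0.4529, -0.335, 0.0979]
ee_rot: [0.711, 0.703, -0.0, 0.001]
force: [-3.3, 0.6, 16.9]
gripper_width: 0.0409
```

apply_moves(dp=[[0, 0, -0.6], [0, 0, -0.6], [0, 0, -0.6], [0, 0, -0.6], [0, 0, -0.6], [0, 0, -0.6], [0, 0, -0.6], [0, 0, -0.6], [0, 0, -10], [0, 0, -30], [0, 0, -60], [0, 0, -95], [0, 0, -130], [0, 0, -160], [0, 0, -175], [0, 0, -175]], twist=[0, 0, 0, 0, 0, 0, 0, 0, 0, 0, 0, 0, 0, 0, 0, 0], jaw=85)

```text
time_s: 11.98
eef_pos: [0.454, -0.3351, 0.2773]
ee_rot: [0.711, 0.703, -0.0, 0.004]
force: [-0.3, -0.6, -0.9]
gripper_width: 0.0851
```

```bash
python3 snap.py w10
```

```text
12.03 [ 0.454  -0.3351  0.2773] xaxis deg 89.4 tilt z [ 0.0052 -0.0053 -1.    ] 0.0851 [ 0.   0.4 -1.2] j [ 0.91  0.39 -0.52  1.66  0.21  1.15  0.33]
```

View pics/w10.png

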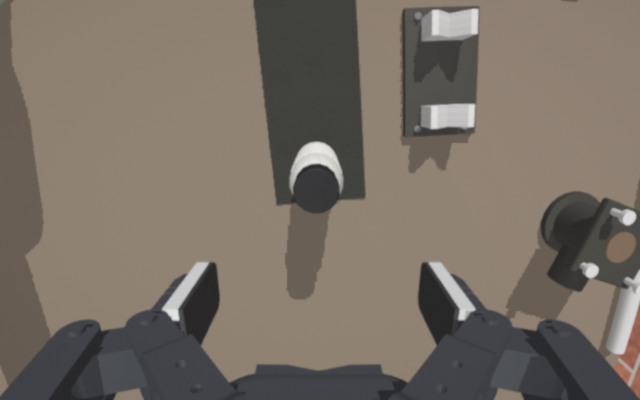

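The aerosol stands on the mat, with its cap at (317,188). Next, over to the tin.

apply_moves(dp=[[15, 1, 0], [45, 4, 0], [85, 8, 0], [126, 12, 0], [167, 15, 0], [208, 19, 0], [249, 23, 0], [290, 27, 0], [331, 30, 0], [372, 34, 0], [413, 38, 0], [454, 42, 2], [495, 45, 5], [536, 49, 10], [575, 53, 15], [610, 56, 20], [635, 58, 25], [650, 60, 28], [656, 60, 30], [656, 60, 30]], twist=[0, -1, -1.6, -1.6, -1.6, -1.6, -1.6, -1.6, -1.6, -1.6, -1.6, -1.6, -1.6, -1.6, -1.6, -1.6, -1.6, -1.6, -1.6, -1.6])

```text
time_s: 13.7
eef_pos: [0.5189, 0.3215, 0.2414]
ee_rot: [0.7, 0.714, -0.001, 0.002]
force: [-0.6, -0.2, -0.1]
gripper_width: 0.0849
```

```bash
python3 snap.py w11
```

```text
13.75 [0.5189 0.3215 0.2414] xaxis deg 91.14 tilt z [ 0.0011 -0.0044 -1.    ] 0.0849 [-1.   0.5 -0.3] j [-0.18  0.54 -0.71  1.57  0.38  1.18 -0.95]
```

View pics/w11.png

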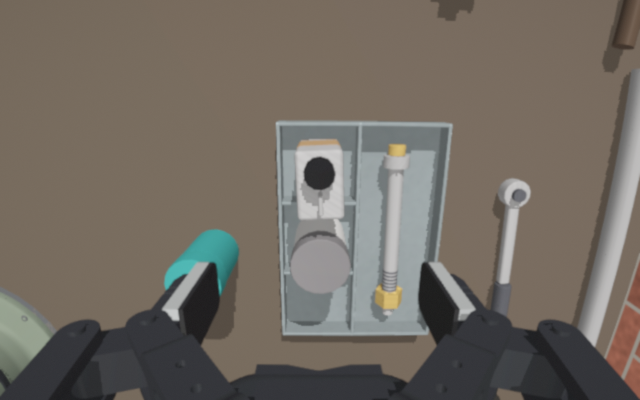

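Run:
```python
from h import *
d=np.load('pics/w11.npz'); save('c_w11',d['im'],(265,110,465,350),2.5)
im=d['im'][135:225,285:355]; h=cv2.cvtColor(im,cv2.COLOR_RGB2HSV)
m=((h[...,1]<25)&(h[...,2]>185)).astype(np.uint8)
m=cv2.morphologyEx(m,cv2.MORPH_CLOSE,np.ones((15,15)))
c=max(cv2.findContours(m,0,1)[0],key=cv2.contourArea)+[285,135]
r=cv2.minAreaRect(c);b=cv2.boxPoints(r);print(r,b.round(1).tolist())
q=onz(cam('wrist',d['T']),b,.108);print(q.round(4),q.mean(0).round(4))
for k in range(4):
    e=q[(k+1)%4]-q[k];print(np.linalg.norm(e).round(4),np.degrees(np.arctan2(e[1],e[0])).round(1))
```

```text
((319.09014892578125, 184.78131103515625), (79.21231079101562, 45.048580169677734), 88.91908264160156) [[295.79998779296875, 145.60000610351562], [340.8999938964844, 144.8000030517578], [342.3999938964844, 224.0], [297.29998779296875, 224.8000030517578]]
[[0.4985 0.3556 0.108 ]
 [0.538  0.3571 0.108 ]
 [0.5421 0.2834 0.108 ]
 [0.5    0.2818 0.108 ]] [0.5196 0.3195 0.108 ]
0.0395 2.2
0.0738 -86.8
0.0422 -177.8
0.0738 91.2
```

View pics/c_w11.png

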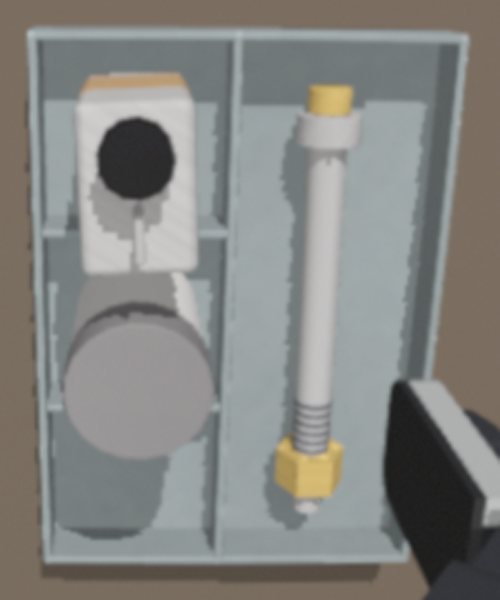

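Run:
```python
from h import *
d=np.load('pics/w11.npz');c=cam('wrist',d['T'])
b=np.array([(78,98),(192,96),(196,268),(86,273)])/2.5+[265,110]
q=onz(c,b,.108);print(q.round(4).tolist(),q.mean(0).round(4))
for k in range(4):
    e=q[(k+1)%4]-q[k];print(np.linalg.norm(e).round(4),np.degrees(np.arctan2(e[1],e[0])).round(1))
b=np.array([(137,158),(139,388),(308,465),(330,100)])/2.5+[265,110]
print(onz(c,b,[.123,.098,.03,.02]).round(4))
```

```text
[[0.4988, 0.3525, 0.108], [0.5389, 0.3539, 0.108], [0.5428, 0.2901, 0.108], [0.5019, 0.2874, 0.108]] [0.5206 0.321  0.108 ]
0.0401 2.1
0.0639 -86.5
0.041 -176.2
0.0651 92.7
[[0.5199 0.3344 0.123 ]
 [0.5229 0.2353 0.098 ]
 [0.6108 0.1592 0.03  ]
 [0.6083 0.3421 0.02  ]]
```

apply_moves(dp=[[0, 2, 15], [0, 2, 45], [0, 2, 80], [0, 2, 115], [0, 2, 145], [0, 2, 170], [0, 2, 186], [0, 2, 194], [0, 2, 196], [0, 2, 196]], twist=[-1, -1.9, -1.9, -1.9, -1.9, -1.9, -1.9, -1.9, -1.9, -1.9])

```text
time_s: 14.58
eef_pos: [0.5222, 0.3186, 0.0465]
ee_rot: [0.689, 0.725, -0.001, 0.002]
force: [-0.3, 0.9, -0.3]
gripper_width: 0.085
```

```bash
python3 snap.py w12
```

```text
14.63 [0.5222 0.3186 0.0465] xaxis deg 92.91 tilt z [ 0.0022 -0.0048 -1.    ] 0.085 [ 0.4 -1.   0.3] j [-0.25  0.76 -0.61  1.73  0.57  0.83 -1.06]
```

View pics/w12.png

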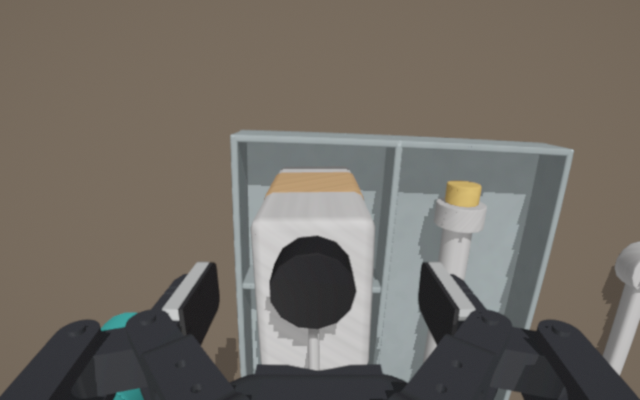

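apply_moves(dp=[[1, -1, 0], [1, -1, 0], [1, -1, 0], [1, -1, 0], [1, -1, 0], [1, -1, 0], [1, -1, 0], [1, -1, 0]], twist=[0, 0, 0, 0, 0, 0, 0, 0], jaw=30, squeeze=50)

```text
time_s: 15.3
eef_pos: [0.5215, 0.3202, 0.0479]
ee_rot: [0.689, 0.725, -0.0, 0.003]
force: [-3.1, -1.3, 9.9]
gripper_width: 0.0436
```

```bash
python3 snap.py w13
```

```text
15.35 [0.5215 0.3202 0.0479] xaxis deg 92.92 tilt z [ 0.0036 -0.0041 -1.    ] 0.0431 [-3.3 -1.8  9. ] j [-0.25  0.76 -0.61  1.73  0.57  0.83 -1.07]
```

View pics/w13.png

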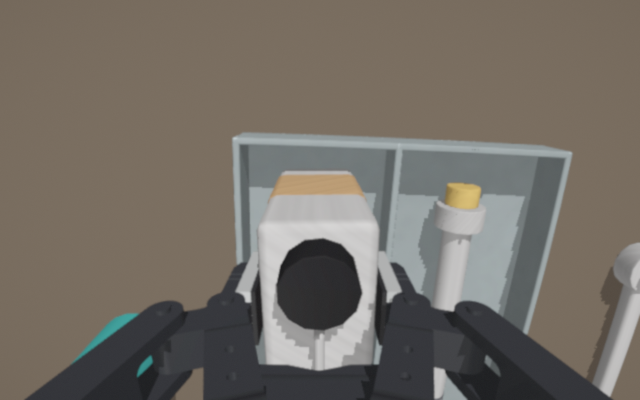

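apply_moves(dp=[[0, 0, -10], [0, 0, -32], [0, 0, -64], [0, 0, -98], [0, 0, -125], [-12, -2, -135], [-36, -7, -137], [-70, -13, -137], [-109, -20, -137], [-149, -28, -137], [-189, -36, -137], [-229, -43, -137], [-269, -51, -137], [-309, -58, -137], [-349, -66, -137], [-389, -73, -137], [-428, -81, -137], [-465, -88, -137], [-496, -94, -137], [-519, -98, -137]], twist=[0, 0, 0, 0, 0, 0, 0, 0, 0, 0, 0, 0, 0, 0, 0, 0, 0, 0, 0, 0])

```text
time_s: 17.02
eef_pos: [0.4479, -0.2059, 0.1867]
ee_rot: [0.69, 0.724, -0.001, 0.003]
force: [0.8, 0.4, -3.5]
gripper_width: 0.0433
```

```bash
python3 snap.py w14
```

```text
17.07 [ 0.4479 -0.2059  0.1867] xaxis deg 92.76 tilt z [ 0.0027 -0.0048 -1.    ] 0.0434 [-2.2 -8.9 -4.3] j [ 0.83  0.39 -0.66  1.93  0.31  0.91  0.06]
```

View pics/w14.png

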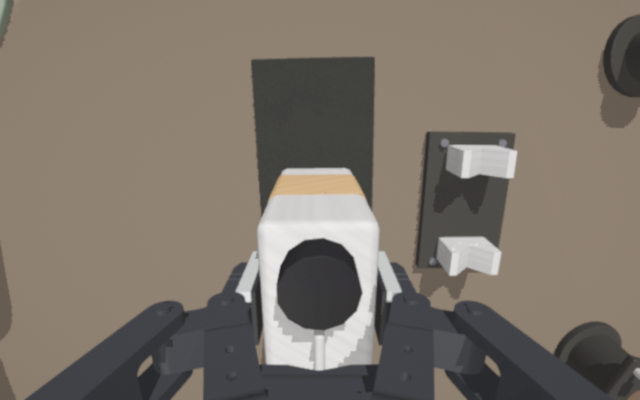

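apply_moves(dp=[[-12, -1, 2], [-24, -3, 12], [-30, -3.5, 36], [-30, -3.5, 66], [-30, -3.5, 95], [-30, -3.5, 116], [-30, -3.5, 128], [-30, -3.5, 134], [-30, -3.5, 137], [-30, -3.5, 138], [-30, -3.5, 138.5], [-30, -3.5, 138.5], [-30, -3.5, 138.5]], twist=[0, 0, 0, 0, 0, 0, 0, 0, 0, 0, 0, 0, 0])

```text
time_s: 18.15
eef_pos: [0.4458, -0.2408, 0.0489]
ee_rot: [0.691, 0.723, -0.001, 0.003]
force: [0.5, 0.0, -3.2]
gripper_width: 0.0431
```

apply_moves(dp=[[0, 0, 0.6], [0, 0, 1.0], [0, 0, 1.0], [0, 0, 1.0]], twist=[0, 0, 0, 0])

```text
time_s: 18.48
eef_pos: [0.4459, -0.2409, 0.048]
ee_rot: [0.691, 0.723, -0.001, 0.004]
force: [-0.1, 0.1, -2.6]
gripper_width: 0.0432
```

apply_moves(dp=[[0, 0, 0.5], [0, 0, 0.8], [0, 0, 0.8], [0, 0, 0.8]], twist=[0, 0, 0, 0])

```text
time_s: 18.82
eef_pos: [0.4459, -0.2411, 0.0478]
ee_rot: [0.691, 0.723, -0.002, 0.004]
force: [-4.5, 0.4, 13.6]
gripper_width: 0.0435
```

apply_moves(dp=[[0, 0, -0.5], [0, 0, -0.5], [0, 0, -0.5], [0, 0, -0.5], [0, 0, -0.5], [0, 0, -0.5], [0, 0, -0.5], [0, 0, -0.5], [0, 0, -10], [0, 0, -30], [0, 0, -60], [0, 0, -95], [0, 0, -130], [0, 0, -160], [0, 0, -175], [0, 0, -175]], twist=[0, 0, 0, 0, 0, 0, 0, 0, 0, 0, 0, 0, 0, 0, 0, 0], jaw=85)

```text
time_s: 20.15
eef_pos: [0.4466, -0.2401, 0.2268]
ee_rot: [0.691, 0.723, -0.001, 0.006]
force: [0.3, 1.0, -0.1]
gripper_width: 0.085
```

```bash
python3 snap.py w15
```

```text
20.2 [ 0.4466 -0.2401  0.2268] xaxis deg 92.54 tilt z [ 0.0077 -0.0104 -0.9999] 0.0849 [-0.6 -0.4 -0.2] j [ 0.9   0.36 -0.67  1.86  0.27  1.    0.15]
```

View pics/w15.png

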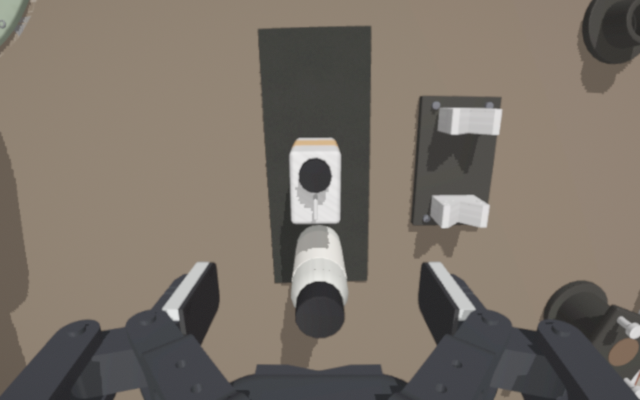

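The tin and aerosol stand on the mat. Now the jar.

apply_moves(dp=[[12, 2, 0], [36, 7, 0], [72, 15, 0], [112, 23, 0], [152, 31, 0], [192, 40, 0], [232, 48, 0], [272, 56, 0], [312, 64, 0], [352, 72, 0], [390, 80, 10], [424, 87, 20], [450, 93, 30], [465, 96, 40], [471, 97, 50], [471, 97, 50]], twist=[0, 0, 0, 0, 0, 0, 0, 0, 0, 0, 0, 0, 0, 0, 0, 0])

```text
time_s: 21.53
eef_pos: [0.5204, 0.2354, 0.1683]
ee_rot: [0.69, 0.723, -0.003, 0.004]
force: [-0.3, -0.8, -0.4]
gripper_width: 0.0846
```

```bash
python3 snap.py w16
python3 - <<'E'
from h import *
d=np.load('pics/w16.npz'); c=cam('wrist',d['T']); im=d['im']; g=cv2.medianBlur(cv2.cvtColor(im,cv2.COLOR_RGB2GRAY),5)
C=cv2.HoughCircles(g,cv2.HOUGH_GRADIENT,1,60,param1=80,param2=25,minRadius=35,maxRadius=70)
for x,y,r in C[0][:5]: print(x,y,r,onz(c,[(x,y)],.098).round(4))
E
```

```text
21.58 [0.5204 0.2354 0.1683] xaxis deg 92.68 tilt z [ 0.0021 -0.0102 -0.9999] 0.0848 [0.1 0.2 0.2] j [-0.02  0.56 -0.73  1.75  0.45  1.   -0.88]
320.5 202.5 41.3 [[0.5218 0.2361 0.098 ]]
151.5 226.5 39.7 [[0.3948 0.2113 0.098 ]]
```

View pics/w16.png

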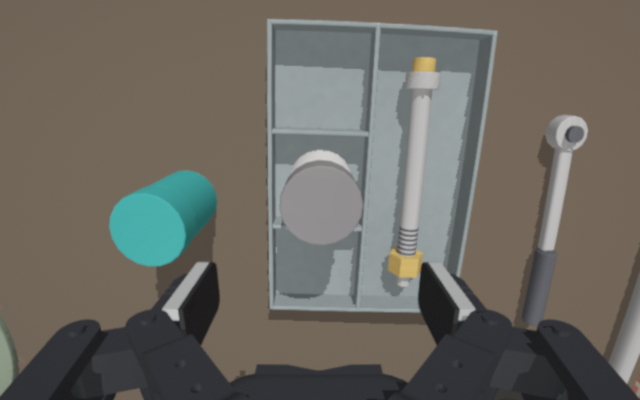

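apply_moves(dp=[[1, 1, 12], [2, 1, 38], [2, 1, 70], [2, 1, 100], [2, 1, 122], [2, 1, 132], [2, 1, 135], [2, 1, 136], [2, 1, 136]], twist=[0, 0, 0, 0, 0, 0, 0, 0, 0])

```text
time_s: 22.33
eef_pos: [0.523, 0.2347, 0.0345]
ee_rot: [0.691, 0.723, -0.002, 0.005]
force: [-0.2, -0.3, -0.2]
gripper_width: 0.0851
```

apply_moves(dp=[[0, 0, 0], [0, 0, 0], [0, 0, 0], [0, 0, 0], [0, 0, 0], [0, 0, 0]], twist=[0, 0, 0, 0, 0, 0], jaw=50, squeeze=50)

```text
time_s: 22.83
eef_pos: [0.5236, 0.2351, 0.0359]
ee_rot: [0.691, 0.723, -0.001, 0.006]
force: [-4.3, -2.7, 14.3]
gripper_width: 0.061
```

```bash
python3 snap.py w17
```

```text
22.88 [0.5236 0.2351 0.0359] xaxis deg 92.57 tilt z [ 0.0062 -0.0095 -0.9999] 0.0609 [-3.2 -1.9 13.9] j [-0.1   0.74 -0.62  1.84  0.61  0.77 -1.01]
```

View pics/w17.png

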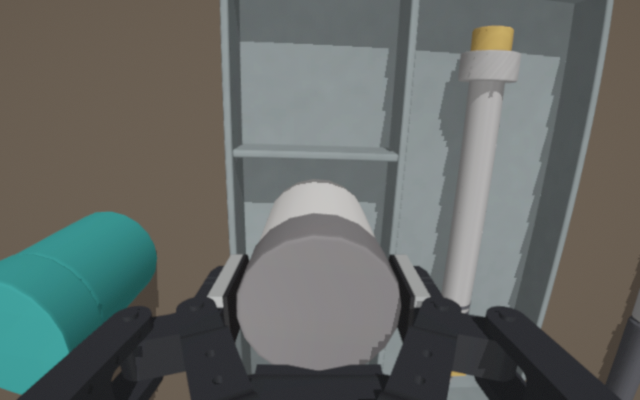

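apply_moves(dp=[[0, 0, -10], [0, 0, -32], [0, 0, -62], [0, 0, -82], [-12, -3, -90], [-36, -10, -90], [-70, -19, -90], [-109, -29, -90], [-149, -40, -90], [-189, -51, -90], [-229, -62, -90], [-268, -72, -90], [-304, -82, -90], [-334, -90, -90], [-355, -96, -90], [-368, -99, -90], [-373, -100, -90], [-373, -100, -90]], twist=[0, 0, 0, 0, 0, 0, 0, 0, 0, 0, 0, 0, 0, 0, 0, 0, 0, 0])

```text
time_s: 24.38
eef_pos: [0.4397, -0.1421, 0.1296]
ee_rot: [0.692, 0.722, -0.001, 0.006]
force: [-0.9, -0.1, -3.2]
gripper_width: 0.0611
```

```bash
python3 snap.py w18
```

```text
24.43 [ 0.4397 -0.1421  0.1296] xaxis deg 92.46 tilt z [ 0.0067 -0.0101 -0.9999] 0.0605 [ 0.6  1.  -2.9] j [ 0.74  0.45 -0.72  2.07  0.43  0.77 -0.2 ]
```

View pics/w18.png

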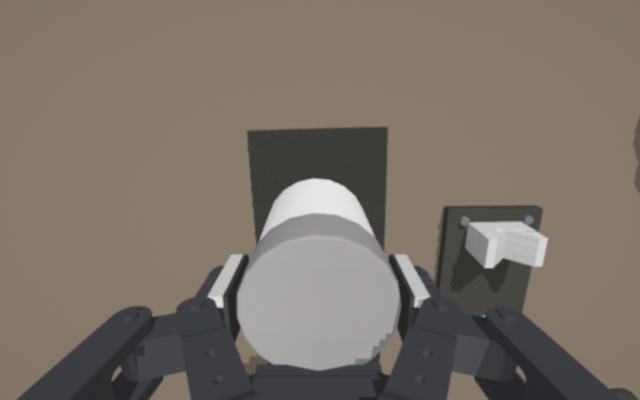

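apply_moves(dp=[[0, 0, 12], [0, 0, 36], [0, 0, 60], [0, 0, 78], [0, 0, 87], [0, 0, 91], [0, 0, 92.5], [0, 0, 93], [0, 0, 93.5], [0, 0, 93.5], [0, 0, 93.5]], twist=[0, 0, 0, 0, 0, 0, 0, 0, 0, 0, 0])

```text
time_s: 25.35
eef_pos: [0.441, -0.1421, 0.0366]
ee_rot: [0.691, 0.722, -0.001, 0.006]
force: [-1.1, 0.1, -3.5]
gripper_width: 0.0606
```

apply_moves(dp=[[0, 0, 0.5], [0, 0, 1.0], [0, 0, 1.2], [0, 0, 1.2]], twist=[0, 0, 0, 0])

```text
time_s: 25.68
eef_pos: [0.4412, -0.1424, 0.0359]
ee_rot: [0.691, 0.722, -0.001, 0.007]
force: [-3.4, -0.1, 11.0]
gripper_width: 0.0606
```

apply_moves(dp=[[0, 0, -0.3], [0, 0, -0.3], [0, 0, -0.3], [0, 0, -0.3], [0, 0, -0.3], [0, 0, -0.3], [0, 0, -0.3], [0, 0, -10], [0, 0, -30], [0, 0, -60], [0, 0, -95], [0, 0, -130], [0, 0, -165], [0, 0, -185], [0, 0, -190], [0, 0, -190]], twist=[0, 0, 0, 0, 0, 0, 0, 0, 0, 0, 0, 0, 0, 0, 0, 0], jaw=85)

```text
time_s: 27.02
eef_pos: [0.44, -0.1405, 0.2276]
ee_rot: [0.692, 0.722, -0.001, 0.008]
force: [0.2, 0.2, -0.0]
gripper_width: 0.085
```

```bash
python3 snap.py w19
```

```text
27.07 [ 0.44   -0.1405  0.2276] xaxis deg 92.49 tilt z [ 0.0107 -0.0123 -0.9999] 0.0848 [ 0.3 -0.7  0.1] j [ 0.84  0.3  -0.81  1.96  0.28  0.97 -0.06]
```

View pics/w19.png

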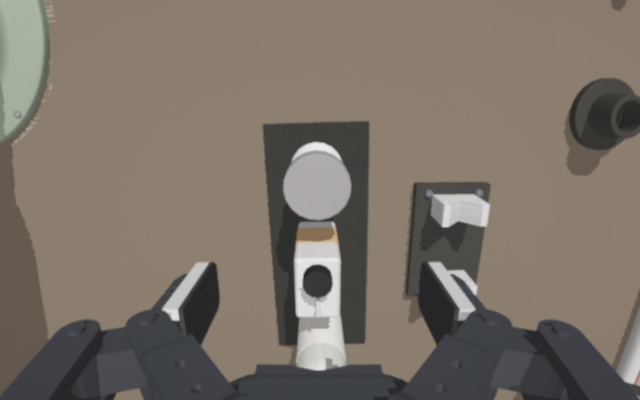

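All three containers stand on the mat. Next the spindle: moving above it with the jaws part-closed.

apply_moves(dp=[[12, 6, 0], [36, 18, 0], [70, 35, 0], [107, 53, 0], [144, 72, 0], [181, 90, 0], [218, 109, 0], [255, 127, 5], [290, 145, 15], [322, 161, 30], [348, 174, 45], [366, 183, 60], [375, 187, 75], [375, 187, 85], [375, 187, 90], [375, 187, 90]], twist=[0, 0, 0, 0, 0, 0, 0, 0, 0, 0, 0, 0, 0, 0, 0, 0], jaw=42)

```text
time_s: 28.4
eef_pos: [0.6098, 0.2401, 0.1316]
ee_rot: [0.692, 0.722, -0.002, 0.007]
force: [0.2, -0.3, -0.1]
gripper_width: 0.0421
```

```bash
python3 snap.py w20
python3 - <<'E'
from h import *
d=np.load('pics/w20.npz'); save('c_w20',d['im'],(200,0,500,300),2)
E
```

```text
28.45 [0.6098 0.2401 0.1316] xaxis deg 92.49 tilt z [ 0.0064 -0.013  -0.9999] 0.0419 [ 0.1 -0.4  0.8] j [-0.03  0.74 -0.72  1.55  0.55  1.06 -0.85]
```

View pics/w20.png

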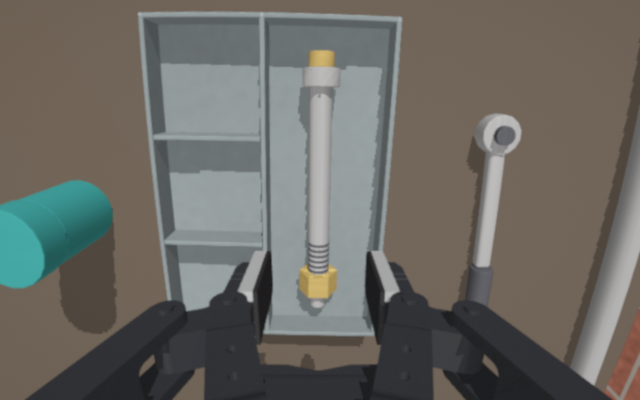

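View pics/c_w20.png

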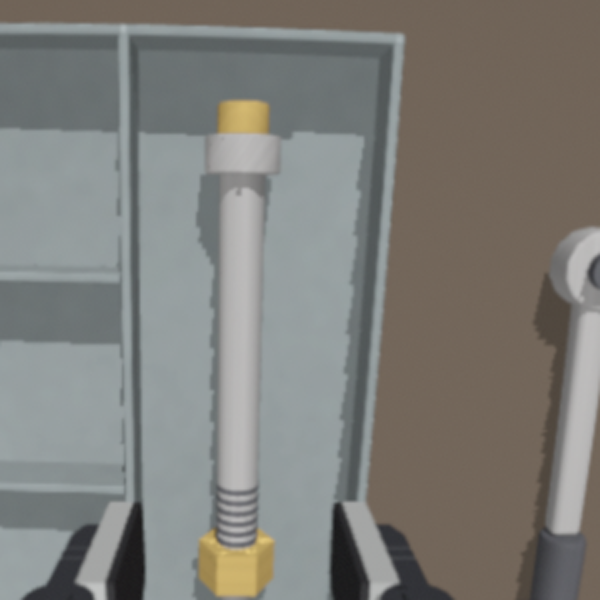

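Run:
```python
from h import *
d=np.load('pics/w20.npz'); c=cam('wrist',d['T'])
p=np.array([(243,178),(236,536)])/2+[200,0]
for z in (.02,.028):
    q=onz(c,p,z);v=q[0]-q[1];print(q.round(4).tolist(),'len',np.linalg.norm(v).round(4),'ang',np.degrees(np.arctan2(v[1],v[0])).round(2),'mid',(q.mean(0)+v/np.linalg.norm(v)*-.0005).round(4))
# caddy rear bay walls
p=np.array([(133,300),(365,400)])/2+[200,0]; print(onz(c,p,.03).round(4))
# triangulate with w16 of nut? disc/brass end
a=np.load('pics/w16.npz'); ca=cam('wrist',a['T'])
for nm,pa,pb in [('end top',(424,58),(322,51)),('nut tip',(404,284),(318,304)),('disc/shaft',(422.5,87),(321.5,88.5))]:
    print(nm,tri(ca,[pa],c,[pb]).round(4))
```

```text
[[0.6093, 0.3206, 0.02], [0.6132, 0.1658, 0.02]] len 0.1548 ang 91.44 mid [0.6112 0.2427 0.02  ]
[[0.6092, 0.3204, 0.028], [0.6129, 0.17, 0.028]] len 0.1504 ang 91.44 mid [0.6111 0.2447 0.028 ]
[[0.5679 0.2725 0.03  ]
 [0.6633 0.2353 0.03  ]]
end top [[6.084e-01 3.489e-01 1.630e-02 3.000e-04]]
nut tip [[6.148e-01 1.288e-01 2.190e-02 3.000e-04]]
disc/shaft [[0.6091 0.3224 0.0195 0.003 ]]
```

Run:
```python
from h import *
i=robot.camera_info('wrist');K,D,M=i['intrinsics'],i['D'],i['mount']
for n,cr in [('w20',(230,230,410,390)),('w17',(180,230,460,390)),('w7',(230,230,410,390))]:
    im=np.load(f'pics/{n}.npz')['im']; save('p_'+n,im,cr,2.7 if n=='w17' else 4)
```

```text
(no output)
```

View pics/p_w20.png

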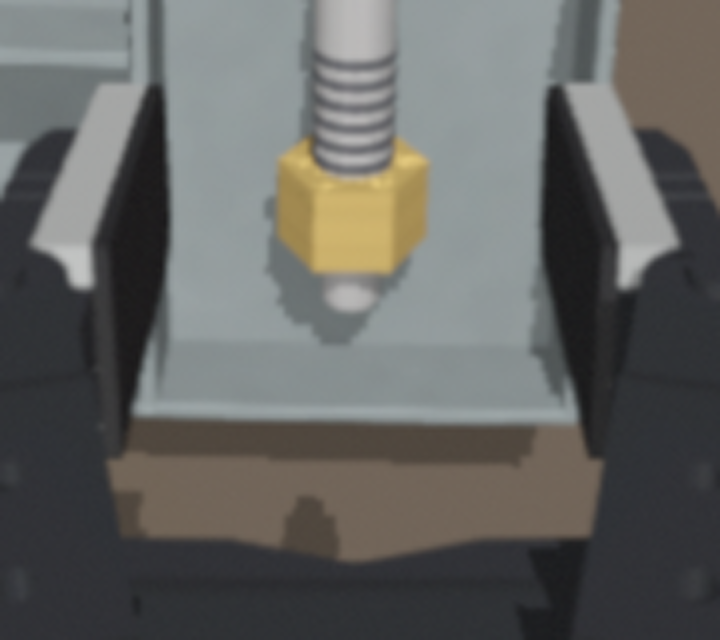

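View pics/p_w7.png

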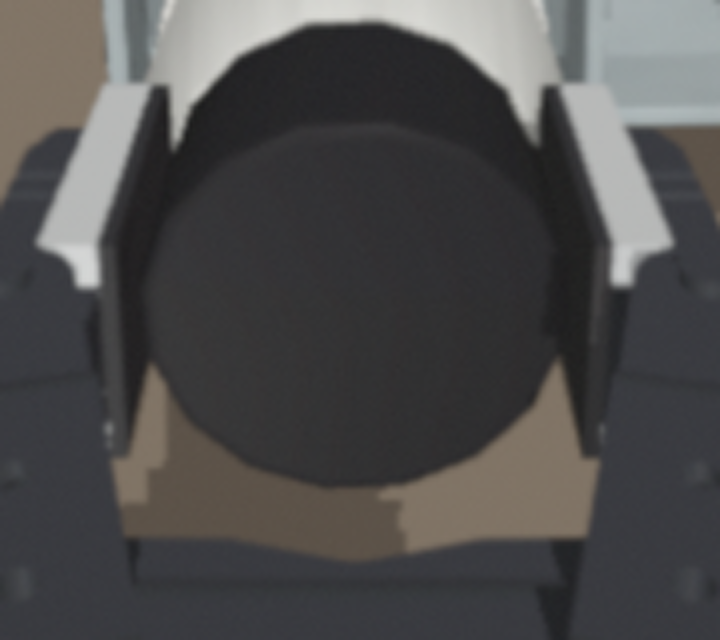

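Run:
```python
from h import *
i=robot.camera_info('wrist');c=(i['intrinsics'],i['D'],i['mount'])
for a,b,w in [((270.75,251.75),(367.25,251.75),.0419),((272.5,284),(366.2,284),.0419)]:
    for k in (1.0,1.05):
        o,d=ray(c,[a,b]); t=w*k/abs(d[1,1]-d[0,1]); print(k,(o+t*d).round(4)[0])
```

```text
1.0 [ 0.0092 -0.0209 -0.0338]
1.05 [ 0.0061 -0.022  -0.0269]
1.0 [-0.0064 -0.0208 -0.0342]
1.05 [-0.0103 -0.0218 -0.0273]
```

apply_moves(dp=[[1, 0, 12], [3, 0.5, 38], [5, 0.5, 70], [5, 0.5, 100], [5, 0.5, 124], [5, 0.5, 137], [5, 0.5, 142], [5, 0.5, 144], [5, 0.5, 144], [5, 0.5, 144]], twist=[0.5, 1, 1, 1, 1, 1, 1, 1, 1, 1])

```text
time_s: 29.28
eef_pos: [0.6126, 0.2437, -0.0097]
ee_rot: [0.698, 0.716, -0.001, 0.007]
force: [-0.2, -0.3, 0.4]
gripper_width: 0.042
```

```bash
python3 snap.py w21
```

```text
29.33 [ 0.6126  0.2437 -0.0097] xaxis deg 91.43 tilt z [ 0.0096 -0.0116 -0.9999] 0.0421 [ 0.  -0.8  0.2] j [-0.09  0.91 -0.62  1.61  0.69  0.85 -0.97]
```

View pics/w21.png

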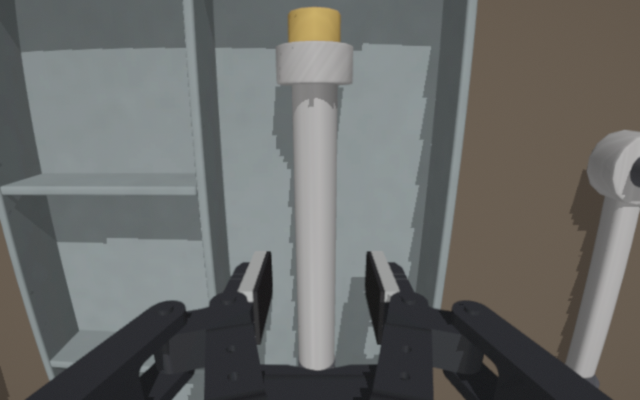

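apply_moves(dp=[[0, 0, 3], [0, 0, 7], [0, 0, 10], [0, 0, 12], [0, 0, 12]], twist=[0, 0, 0, 0, 0])

```text
time_s: 29.75
eef_pos: [0.6124, 0.2433, -0.0224]
ee_rot: [0.698, 0.716, -0.001, 0.007]
force: [-0.5, 0.1, -0.7]
gripper_width: 0.0421
```

```bash
python3 snap.py w22
python3 - <<'E'
from h import *
d=np.load('pics/w22.npz'); save('p_w22',d['im'],(230,200,410,390),4)
E
```

```text
29.8 [ 0.6124  0.2433 -0.0224] xaxis deg 91.44 tilt z [ 0.0089 -0.012  -0.9999] 0.042 [0.3 0.5 0.7] j [-0.09  0.93 -0.61  1.61  0.7   0.83 -0.98]
```

View pics/p_w22.png

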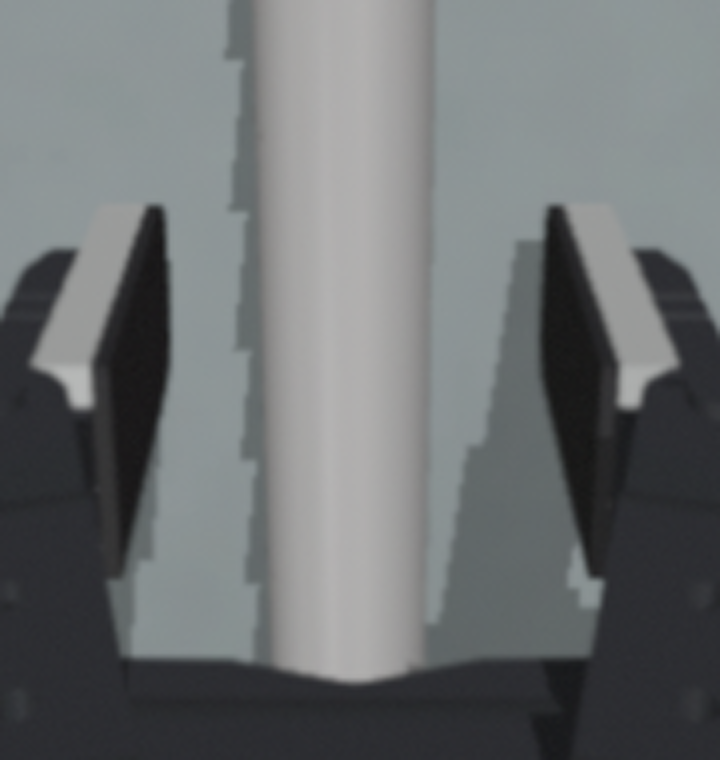

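apply_moves(dp=[[0, -1, 1], [0, -1, 2], [0, -1, 2], [0, -1, 2], [0, -1, 2], [0, -1, 2], [0, -1, 2], [0, -1, 2]], twist=[0, 0, 0, 0, 0, 0, 0, 0], jaw=8, squeeze=60)

```text
time_s: 30.47
eef_pos: [0.6115, 0.2434, -0.024]
ee_rot: [0.698, 0.716, -0.001, 0.007]
force: [-1.5, -0.4, 5.3]
gripper_width: 0.0159
```

```bash
python3 snap.py w23
python3 - <<'E'
from h import *
d=np.load('pics/w23.npz'); save('p_w23',d['im'],(230,200,410,390),4)
E
```

```text
30.52 [ 0.6115  0.2434 -0.024 ] xaxis deg 91.44 tilt z [ 0.0091 -0.0118 -0.9999] 0.0164 [-2.4 -0.5  5.6] j [-0.09  0.93 -0.61  1.61  0.7   0.83 -0.98]
```

View pics/p_w23.png

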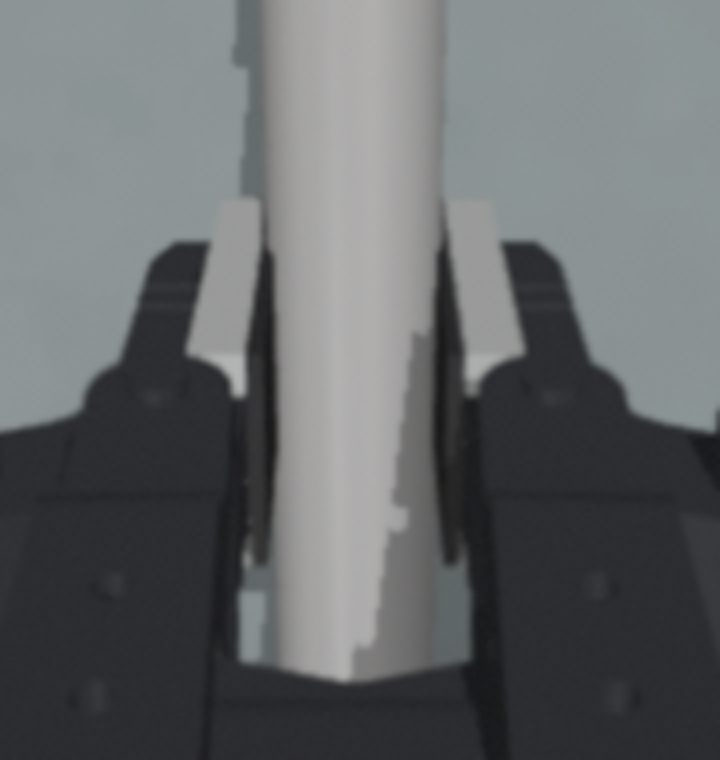

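apply_moves(dp=[[0, 0, -2], [0, 0, -6], [0, 0, -12], [0, 0, -20], [0, 0, -30], [0, 0, -40], [0, 0, -40]], twist=[0, 0, 0, 0, 0, 0, 0])

```text
time_s: 31.1
eef_pos: [0.6123, 0.2446, 0.0187]
ee_rot: [0.698, 0.716, 0.0, 0.008]
force: [0.6, -0.4, -2.7]
gripper_width: 0.016
```

```bash
python3 snap.py w24
```

```text
31.15 [0.6123 0.2446 0.0187] xaxis deg 91.43 tilt z [ 0.012  -0.0105 -0.9999] 0.0163 [-0.3  0.7 -3.6] j [-0.08  0.87 -0.64  1.61  0.66  0.88 -0.96]
```

View pics/w24.png

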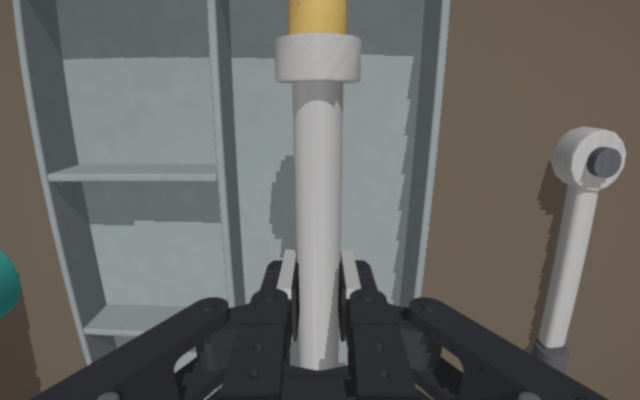

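Spindle lifted and held, with the jaws at 16 mm. Carrying it above the V-blocks.

apply_moves(dp=[[0, 0, -12], [0, 0, -36], [0, 0, -66], [-3, 0, -90], [-15, -1, -100], [-40, -2, -100], [-75, -3, -100], [-113, -5, -100], [-151, -6, -100], [-189, -8, -100], [-227, -9, -100], [-265, -11, -100], [-303, -12, -100], [-341, -13, -100], [-379, -15, -100], [-414, -16, -100], [-442, -17, -100], [-461, -18, -100], [-471, -18.5, -100], [-473, -18.5, -100]], twist=[0, 0, 0, 0, -0.5, -1, -1.5, -1.5, -1.5, -1.5, -1.5, -1.5, -1.5, -1.5, -1.5, -1.5, -1.5, -1.5, -1.5, -1.5])

```text
time_s: 32.82
eef_pos: [0.6036, -0.2299, 0.1228]
ee_rot: [0.69, 0.724, -0.0, 0.008]
force: [0.4, 0.3, -3.9]
gripper_width: 0.0159
```

```bash
python3 snap.py w25;  python3 - <<'E'
from h import *
save('s25',robot.camera('scene'),(50,100,410,370),2.1)
E
```

```text
32.87 [ 0.6036 -0.2299  0.1228] xaxis deg 92.79 tilt z [ 0.0109 -0.0114 -0.9999] 0.0158 [-0.2  0.5 -3. ] j [ 0.72  0.73 -0.72  1.6   0.56  1.01 -0.12]
```

View pics/w25.png

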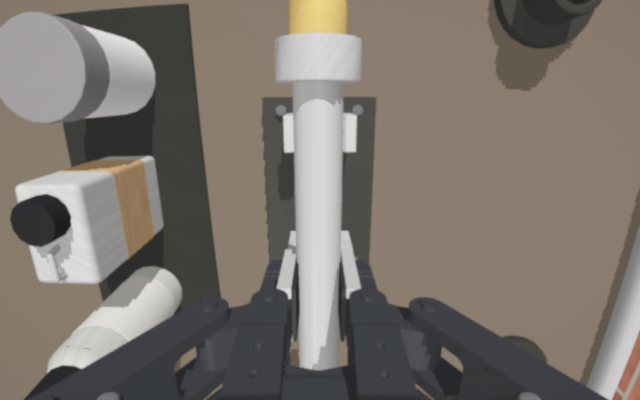

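View pics/s25.png

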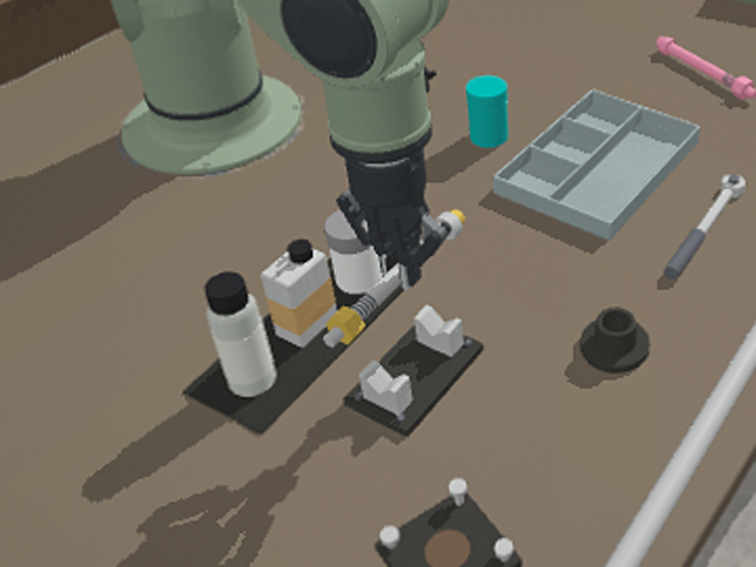

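Run:
```python
from h import *
d=np.load('pics/w25.npz'); save('p_w25',d['im'],(250,80,390,280),3.5)
c=cam('wrist',d['T'])
q=onz(c,[(264,98),(376,97),(269,255),(371,255)],.012);print('plate',q.round(4).tolist(),(q[0]+q[1])/2,(q[2]+q[3])/2)
q=onz(c,[(283,113),(357,112),(283,152),(355,152)],.052);print('block',q.round(4).tolist(),(q[0]+q[1])/2)
q=onz(c,[(318,84),(319,270)],.163);print('shaft',q.round(4))
```

```text
plate [[0.5584, -0.1581, 0.012], [0.6462, -0.1531, 0.012], [0.5634, -0.2926, 0.012], [0.6547, -0.2887, 0.012]] [ 0.60232821 -0.15559017  0.012     ] [ 0.60906141 -0.29063323  0.012     ]
block [[0.5771, -0.1673, 0.052], [0.6273, -0.1642, 0.052], [0.5776, -0.1939, 0.052], [0.628, -0.1915, 0.052]] [ 0.60217287 -0.16570932  0.052     ]
shaft [[ 0.599  -0.1517  0.163 ]
 [ 0.603  -0.2258  0.163 ]]
```

View pics/p_w25.png

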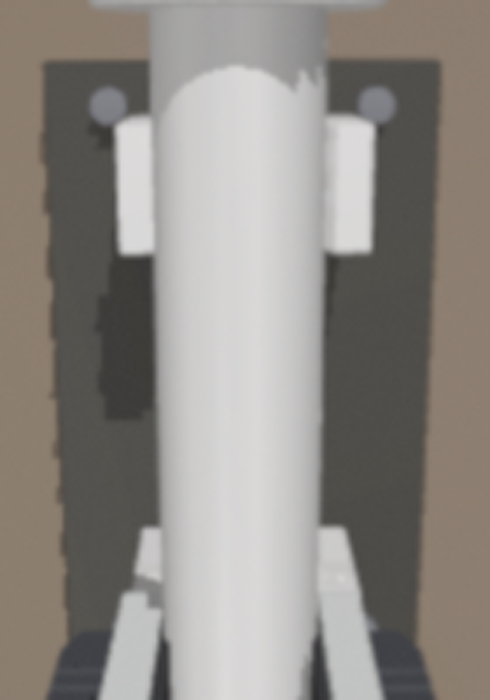

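apply_moves(dp=[[0, 0.5, 10], [1, 1, 30], [1.5, 1.2, 55], [1.5, 1.2, 78], [1.5, 1.2, 95], [1.5, 1.2, 105], [1.5, 1.2, 110], [1.5, 1.2, 113], [1.5, 1.2, 113], [1.5, 1.2, 113]], twist=[0, 0, 0, 0, 0, 0, 0, 0, 0, 0])

```text
time_s: 33.75
eef_pos: [0.6072, -0.2265, 0.0107]
ee_rot: [0.689, 0.725, 0.0, 0.008]
force: [-0.2, -0.7, -2.1]
gripper_width: 0.016
```

```bash
python3 snap.py w26;  python3 - <<'E'
from h import *
save('s26',robot.camera('scene'),(150,200,320,320),4.5)
E
```

```text
33.8 [ 0.6072 -0.2265  0.0107] xaxis deg 92.97 tilt z [ 0.0124 -0.0106 -0.9999] 0.0154 [ 0.1 -0.4 -3.8] j [ 0.67  0.87 -0.64  1.65  0.67  0.84 -0.21]
```

View pics/w26.png

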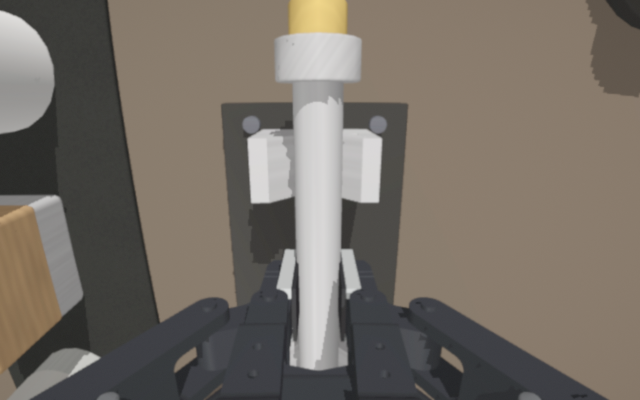

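View pics/s26.png

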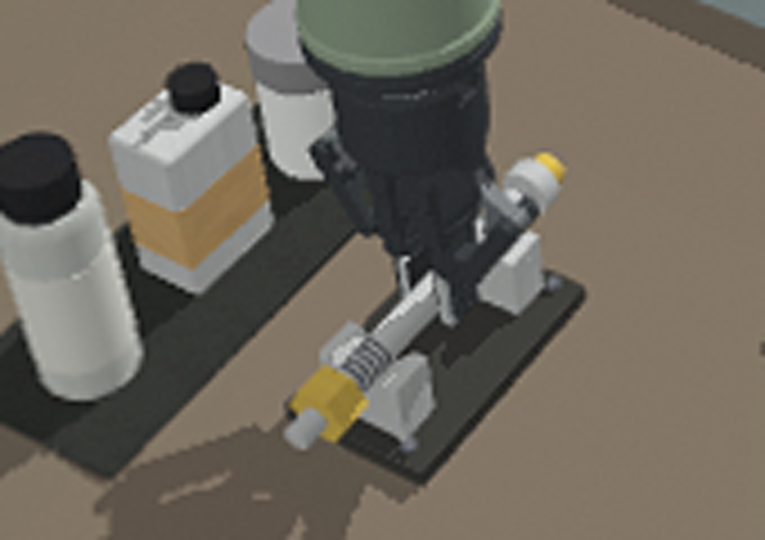

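apply_moves(dp=[[-1, -1, 1], [-2, -1, 2], [-2, -1, 3], [-2, -1, 4], [-2, -1, 5], [-2, -1, 5.5], [-2, -1, 5.5], [-2, -1, 5.5]], twist=[0, 0, 0, 0, 0, 0, 0, 0])

```text
time_s: 34.52
eef_pos: [0.6063, -0.2287, 0.0053]
ee_rot: [0.689, 0.725, 0.0, 0.008]
force: [-0.9, 0.5, -3.0]
gripper_width: 0.0156
```

apply_moves(dp=[[0, 0, 0.4], [0, 0, 0.8], [0, 0, 0.8], [0, 0, 0.8]], twist=[0, 0, 0, 0])

```text
time_s: 34.85
eef_pos: [0.6063, -0.2287, 0.0045]
ee_rot: [0.689, 0.725, 0.0, 0.008]
force: [-0.3, 0.2, -3.3]
gripper_width: 0.0159
```

apply_moves(dp=[[0, 0, 0.4], [0, 0, 0.8], [0, 0, 0.8], [0, 0, 0.8]], twist=[0, 0, 0, 0])

```text
time_s: 35.18
eef_pos: [0.6063, -0.2288, 0.0041]
ee_rot: [0.689, 0.725, 0.0, 0.008]
force: [-3.1, 1.0, 4.8]
gripper_width: 0.0162
```

apply_moves(dp=[[0, 0, 0.3], [0, 0, 0.5], [0, 0, 0.5]], twist=[0, 0, 0])

```text
time_s: 35.43
eef_pos: [0.6064, -0.2288, 0.0041]
ee_rot: [0.689, 0.725, 0.0, 0.008]
force: [-5.5, 1.5, 9.3]
gripper_width: 0.0157
```

Run:
```python
from h import *
d=robot.camera('wrist'); save('p_w27',d,(220,80,420,330),2.4); o=robot.observe();print(o['force'],o['ft_torque'],o['time_s'])
```

```text
[-5.23130962  1.86513345  8.37083542] [ 0.24806203  1.07775569 -0.04128834] 35.4833
```

View pics/p_w27.png

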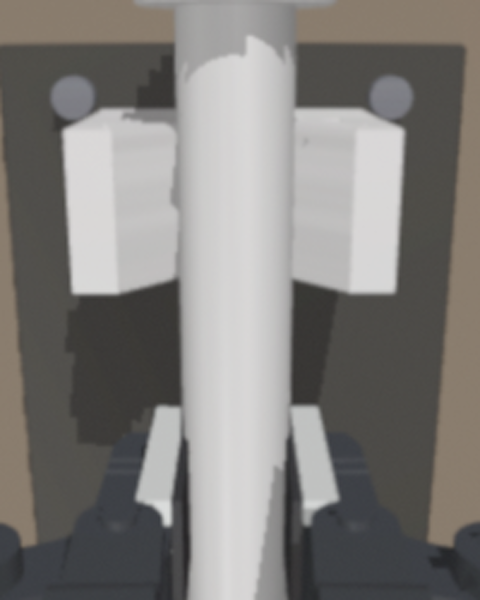

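apply_moves(dp=[[0, -0.5, 0], [0, -0.5, 0], [0, -0.5, 0]], twist=[0, 0, 0])

```text
time_s: 35.73
eef_pos: [0.6058, -0.2288, 0.0039]
ee_rot: [0.689, 0.725, 0.0, 0.008]
force: [0.6, -0.6, -1.5]
gripper_width: 0.0159
```

apply_moves(dp=[[0, 0, 0.4], [0, 0, 0.4], [0, 0, 0.4]], twist=[0, 0, 0])

```text
time_s: 35.98
eef_pos: [0.606, -0.2288, 0.0037]
ee_rot: [0.689, 0.725, 0.0, 0.009]
force: [-2.4, 0.7, 4.9]
gripper_width: 0.0161
```

apply_moves(dp=[[0, 0, 0], [0, 0, 0], [0, 0, 0], [0, 0, 0], [0, 0, 0], [0, 0, 0], [0, 0, -3], [0, 0, -12], [0, 0, -30], [0, 0, -60], [0, 0, -95], [0, 0, -130], [0, 0, -165], [0, 0, -190], [0, 0, -200], [0, 0, -200]], twist=[0, 0, 0, 0, 0, 0, 0, 0, 0, 0, 0, 0, 0, 0, 0, 0], jaw=50)

```text
time_s: 37.32
eef_pos: [0.6044, -0.2267, 0.207]
ee_rot: [0.689, 0.725, 0.001, 0.01]
force: [-0.2, 0.5, 0.2]
gripper_width: 0.0503
```

```bash
python3 snap.py w28;  python3 - <<'E'
from h import *
save('s28',robot.camera('scene'),(130,190,300,320),4.5)
E
```

```text
37.37 [ 0.6044 -0.2267  0.207 ] xaxis deg 92.94 tilt z [ 0.0166 -0.0129 -0.9998] 0.0499 [-0.6 -0.1 -1.3] j [ 0.75  0.64 -0.77  1.53  0.48  1.15 -0.06]
```

View pics/w28.png

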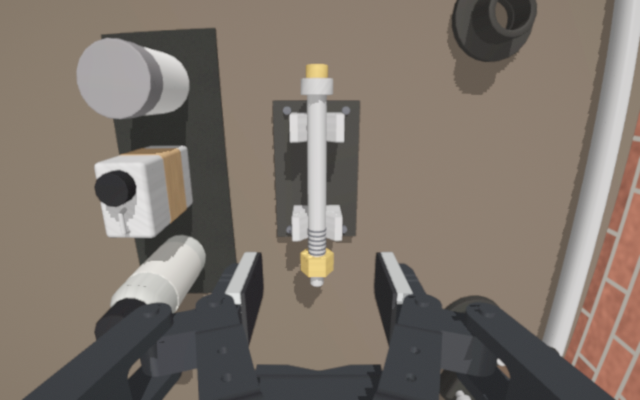

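View pics/s28.png

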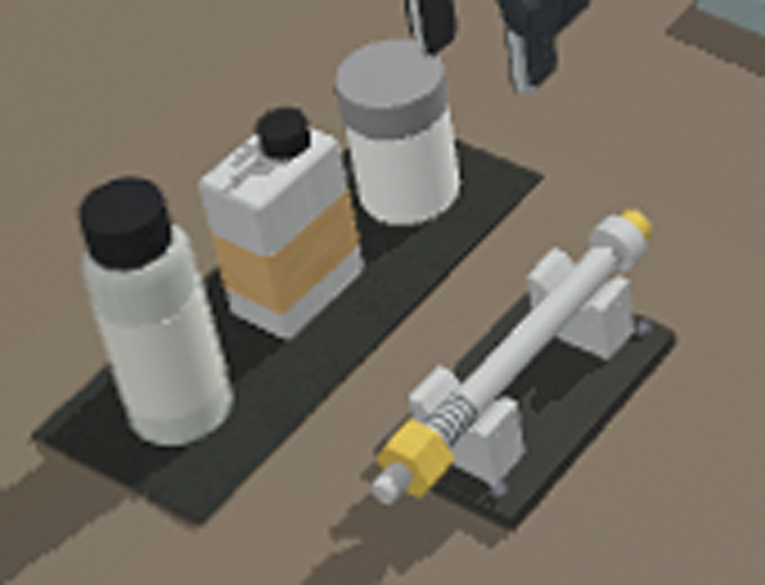

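The spindle rests in both Vs, with nut and disc outside the blocks. Now the returns, starting with the jar to the middle bay.

apply_moves(dp=[[8, -13, 0], [22, -38, 0], [42, -72, 5], [63, -107, 15], [80, -136, 27], [90, -153, 38], [93, -159, 45], [93, -159, 45], [93, -159, 45]], twist=[0, 0, 0, 0, 0, 0, 0, 0, 0], jaw=85)

```text
time_s: 38.17
eef_pos: [0.4405, -0.1427, 0.1552]
ee_rot: [0.689, 0.725, 0.0, 0.008]
force: [0.6, -1.0, 0.5]
gripper_width: 0.0852
```

```bash
python3 snap.py w29
python3 - <<'E'
from h import *
d=np.load('pics/w29.npz'); c=cam('wrist',d['T']); im=d['im']; g=cv2.medianBlur(cv2.cvtColor(im,cv2.COLOR_RGB2GRAY),5)
C=cv2.HoughCircles(g,cv2.HOUGH_GRADIENT,1,60,param1=80,param2=25,minRadius=33,maxRadius=70)
for x,y,r in C[0][:5]: print(x,y,r,onz(c,[(x,y)],.098).round(4))
E
```

```text
38.22 [ 0.4405 -0.1427  0.1552] xaxis deg 92.95 tilt z [ 0.012  -0.011  -0.9999] 0.0853 [-0.2 -0.5  0.7] j [ 0.84  0.43 -0.83  2.04  0.44  0.84 -0.2 ]
316.5 206.5 44.4 [[ 0.4396 -0.1412  0.098 ]]
```

View pics/w29.png

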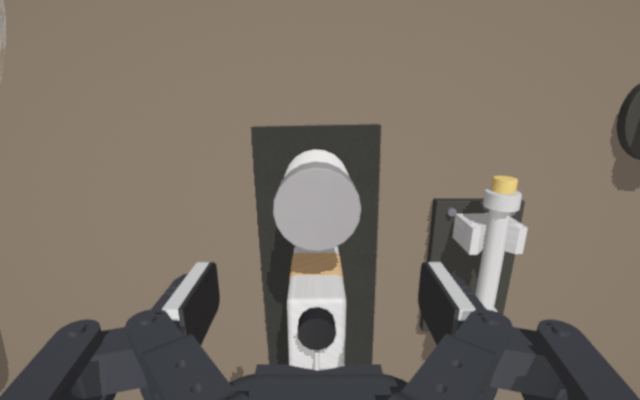

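apply_moves(dp=[[1, -1, 12], [3, -2, 38], [3, -2, 68], [3, -2, 94], [3, -2, 110], [3, -2, 117], [3, -2, 119], [3, -2, 119], [3, -2, 119]], twist=[0, 0, 0, 0, 0, 0, 0, 0, 0])

```text
time_s: 38.97
eef_pos: [0.4412, -0.1413, 0.0371]
ee_rot: [0.689, 0.725, 0.001, 0.009]
force: [0.7, -0.5, -0.3]
gripper_width: 0.0851
```

apply_moves(dp=[[0, 0, 0], [0, 0, 0], [0, 0, 0], [0, 0, 0], [0, 0, 0], [0, 0, 0]], twist=[0, 0, 0, 0, 0, 0], jaw=50, squeeze=50)

```text
time_s: 39.47
eef_pos: [0.4416, -0.1417, 0.0381]
ee_rot: [0.689, 0.725, 0.001, 0.01]
force: [-4.7, 0.4, 15.8]
gripper_width: 0.0611
```

```bash
python3 snap.py w30
```

```text
39.52 [ 0.4416 -0.1417  0.0381] xaxis deg 92.91 tilt z [ 0.0151 -0.0123 -0.9998] 0.061 [-4.1  0.1 16.4] j [ 0.68  0.61 -0.66  2.13  0.69  0.6  -0.43]
```

apply_moves(dp=[[0, 0, -10], [0, 0, -32], [0, 0, -62], [0, 0, -85], [12, 3, -95], [36, 9, -95], [70, 18, -95], [109, 29, -95], [149, 40, -95], [189, 50, -95], [229, 61, -95], [268, 71, -95], [304, 81, -95], [334, 89, -95], [355, 95, -95], [367, 98, -95], [371, 99, -95], [371, 99, -95]], twist=[0, 0, 0, 0, 0, 0, 0, 0, 0, 0, 0, 0, 0, 0, 0, 0, 0, 0])

```text
time_s: 41.02
eef_pos: [0.5197, 0.2356, 0.1296]
ee_rot: [0.689, 0.725, 0.001, 0.01]
force: [-0.5, 0.0, -3.1]
gripper_width: 0.0604
```

```bash
python3 snap.py w31
```

```text
41.07 [0.5197 0.2356 0.1296] xaxis deg 92.96 tilt z [ 0.0146 -0.0123 -0.9998] 0.0609 [ 0.1 -0.3 -4. ] j [ 0.    0.63 -0.78  1.79  0.56  0.95 -0.97]
```

View pics/w31.png

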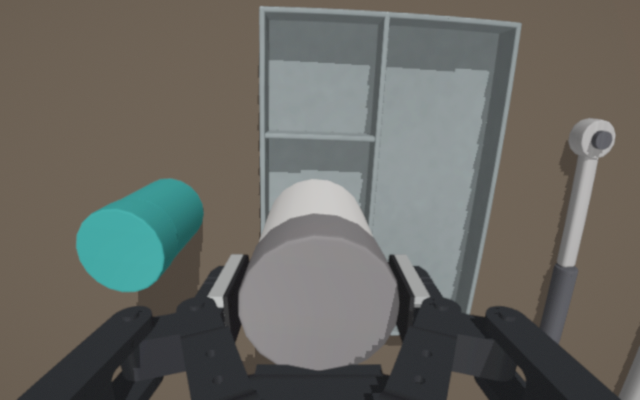

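Run:
```python
from h import *
d=np.load('pics/w31.npz'); c=cam('wrist',d['T'])
q=onz(c,[(264,200),(375,200),(320,136),(264,11),(518,25),(385,16)],.031);print(q.round(4))
```

```text
[[0.4771 0.2275 0.031 ]
 [0.5673 0.2318 0.031 ]
 [0.5198 0.281  0.031 ]
 [0.4754 0.3675 0.031 ]
 [0.6619 0.3717 0.031 ]
 [0.5617 0.369  0.031 ]]
```

apply_moves(dp=[[1, 1, 12], [1, 1, 36], [1, 1, 60], [1, 1, 78], [1, 1, 86], [1, 1, 89], [1, 1, 90], [1, 1, 90.5], [1, 1, 91], [1, 1, 91]], twist=[0, 0, 0, 0, 0, 0, 0, 0, 0, 0])

```text
time_s: 41.9
eef_pos: [0.5226, 0.2343, 0.0393]
ee_rot: [0.689, 0.725, 0.001, 0.01]
force: [0.3, 0.6, -3.4]
gripper_width: 0.0608
```

apply_moves(dp=[[0, 0, 0.5], [0, 0, 1.0], [0, 0, 1.2], [0, 0, 1.2]], twist=[0, 0, 0, 0])

```text
time_s: 42.23
eef_pos: [0.5227, 0.2343, 0.0383]
ee_rot: [0.689, 0.725, 0.001, 0.01]
force: [-0.4, -0.9, 0.4]
gripper_width: 0.0609
```

apply_moves(dp=[[0, 0, 0.3], [0, 0, 0.3], [0, 0, 0.3], [0, 0, 0.3], [0, 0, 0.3], [0, 0, 0.3], [0, 0, 0.3], [0, 0, -10], [0, 0, -30], [0, 0, -60], [0, 0, -95], [0, 0, -130], [0, 0, -165], [0, 0, -185], [0, 0, -190], [0, 0, -190]], twist=[0, 0, 0, 0, 0, 0, 0, 0, 0, 0, 0, 0, 0, 0, 0, 0], jaw=85)

```text
time_s: 43.57
eef_pos: [0.5201, 0.237, 0.2303]
ee_rot: [0.689, 0.725, 0.002, 0.011]
force: [0.2, 0.2, -0.5]
gripper_width: 0.0852
```

```bash
python3 snap.py w32
```

```text
43.62 [0.5201 0.237  0.2303] xaxis deg 92.88 tilt z [ 0.0188 -0.0117 -0.9998] 0.0849 [-0.2 -0.2 -1.1] j [ 0.05  0.52 -0.85  1.69  0.44  1.12 -0.88]
```

View pics/w32.png

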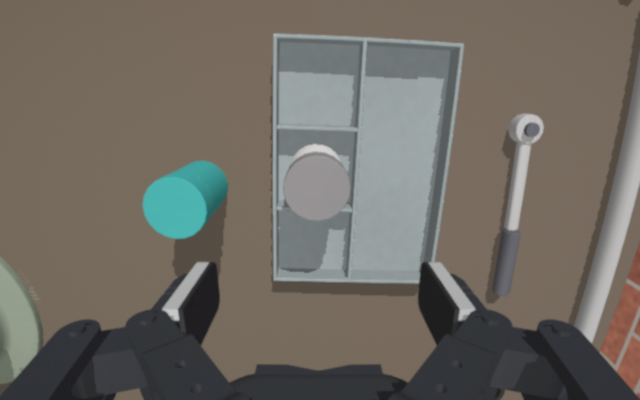

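apply_moves(dp=[[-12, -2, 0], [-36, -7, 0], [-72, -15, 0], [-112, -23, 0], [-152, -31, 0], [-192, -40, 0], [-232, -48, 0], [-272, -56, 0], [-312, -65, 0], [-352, -73, 5], [-390, -81, 15], [-424, -88, 30], [-450, -93, 45], [-467, -97, 55], [-474, -98, 60], [-474, -98, 60], [-474, -98, 60]], twist=[0, 0, 0, 0, 0, 0, 0, 0, 0, 0, 0, 0, 0, 0, 0, 0, 0])

```text
time_s: 45.03
eef_pos: [0.447, -0.241, 0.1734]
ee_rot: [0.689, 0.725, 0.002, 0.01]
force: [-0.2, 0.4, 0.2]
gripper_width: 0.0852
```

```bash
python3 snap.py w33
python3 - <<'E'
from h import *
d=np.load('pics/w33.npz'); save('c_w33',d['im'],(250,130,390,330),3)
E
```

```text
45.08 [ 0.447  -0.241   0.1734] xaxis deg 92.95 tilt z [ 0.0168 -0.0114 -0.9998] 0.0849 [ 0.4 -0.5  0.2] j [ 0.96  0.45 -0.76  1.92  0.4   0.9   0.05]
```

View pics/c_w33.png

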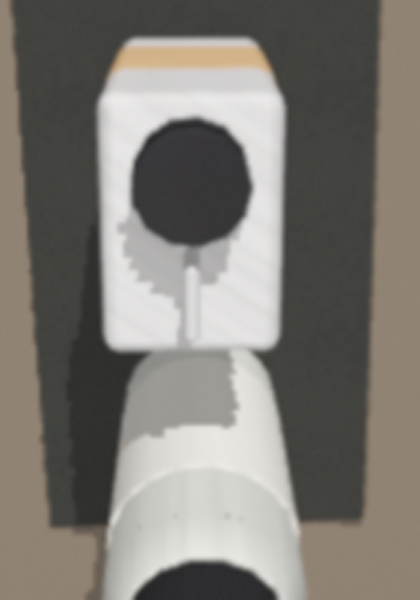

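Run:
```python
from h import *
d=np.load('pics/w33.npz'); c=cam('wrist',d['T'])
q=onz(c,np.array([(98,95),(285,95),(281,348),(104,350)])/3+[250,130],.108);print(q.round(4),q.mean(0))
for a,b in [(3,0),(2,1)]: print(np.degrees(np.arctan2(*(q[b]-q[a])[[1,0]])))
# target in tool coords
t=np.r_[.0,0,0]; m=q.mean(0); m[2]=.048
print(((m-d['T'][:3,3])@d['T'][:3,:3]*1000).round(1))
```

```text
[[ 0.4217 -0.2109  0.108 ]
 [ 0.4646 -0.2088  0.108 ]
 [ 0.4683 -0.272   0.108 ]
 [ 0.4245 -0.2744  0.108 ]] [ 0.4447584  -0.24152083  0.108     ]
92.52470138669187
93.34145303240719
[  1.2  -4.3 125.3]
```

apply_moves(dp=[[1, -2, 12], [1, -3.5, 38], [1, -3.5, 70], [1, -3.5, 98], [1, -3.5, 116], [1, -3.5, 124], [1, -3.5, 126], [1, -3.5, 126], [1, -3.5, 126]], twist=[0, 0, 0, 0, 0, 0, 0, 0, 0])

```text
time_s: 45.83
eef_pos: [0.4469, -0.2414, 0.0491]
ee_rot: [0.688, 0.726, 0.002, 0.011]
force: [0.1, 0.7, 0.3]
gripper_width: 0.0848
```

apply_moves(dp=[[0, 0, 0], [0, 0, 0], [0, 0, 0], [0, 0, 0], [0, 0, 0], [0, 0, 0], [0, 0, 0]], twist=[0, 0, 0, 0, 0, 0, 0], jaw=30, squeeze=50)

```text
time_s: 46.42
eef_pos: [0.4468, -0.2417, 0.0498]
ee_rot: [0.688, 0.725, 0.002, 0.012]
force: [-3.3, -0.1, 14.5]
gripper_width: 0.0436
```

```bash
python3 snap.py w34
```

```text
46.47 [ 0.4468 -0.2417  0.0498] xaxis deg 93.0 tilt z [ 0.0191 -0.0136 -0.9997] 0.0434 [-5.3  0.4 13.6] j [ 0.84  0.63 -0.62  2.02  0.61  0.66 -0.13]
```

View pics/w34.png

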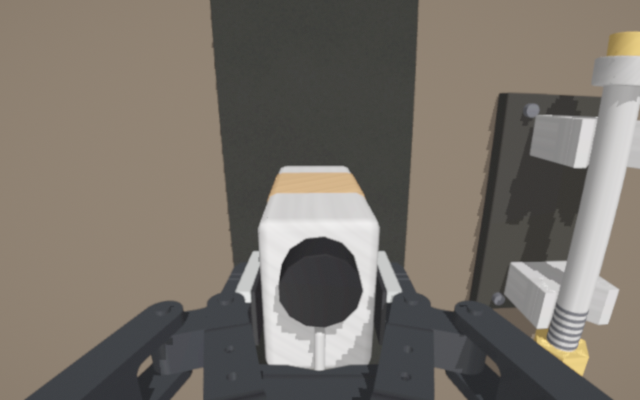

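apply_moves(dp=[[0, 0, -10], [0, 0, -32], [0, 0, -64], [0, 0, -98], [0, 0, -128], [12, 2, -142], [36, 7, -145], [70, 13, -145], [109, 20, -145], [149, 27, -145], [189, 35, -145], [229, 42, -145], [269, 50, -145], [309, 57, -145], [349, 64, -145], [389, 72, -145], [428, 79, -145], [465, 86, -145], [496, 91, -145], [519, 95, -145]], twist=[0, 0, 0, 0, 0, 0, 0, 0, 0, 0, 0, 0, 0, 0, 0, 0, 0, 0, 0, 0])

```text
time_s: 48.13
eef_pos: [0.5109, 0.2867, 0.1893]
ee_rot: [0.687, 0.726, 0.002, 0.011]
force: [0.3, -0.1, -3.7]
gripper_width: 0.0434
```

apply_moves(dp=[[12, 3, 0], [24, 5, 0], [33, 7, 0], [37, 7, 0], [37, 7, 0], [37, 7, 0]], twist=[0, 0, 0, 0, 0, 0])

```text
time_s: 48.63
eef_pos: [0.5159, 0.3231, 0.189]
ee_rot: [0.688, 0.726, 0.002, 0.011]
force: [-0.2, -0.5, -4.2]
gripper_width: 0.0435
```

```bash
python3 snap.py w35
```

```text
48.68 [0.5159 0.3231 0.189 ] xaxis deg 93.09 tilt z [ 0.0184 -0.0131 -0.9997] 0.0435 [ 0.2 -0.1 -3.4] j [-0.14  0.61 -0.8   1.64  0.51  1.1  -1.03]
```

View pics/w35.png

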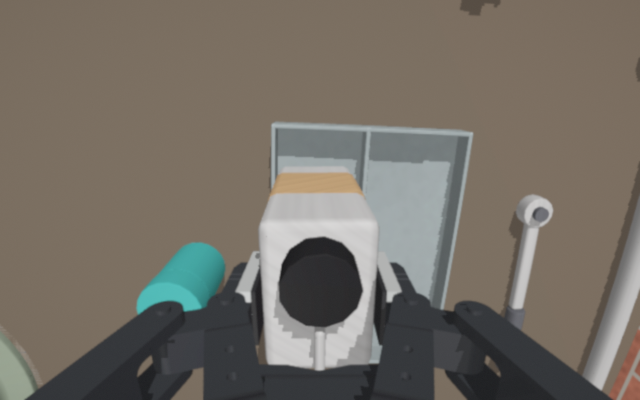

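apply_moves(dp=[[1, 1, 12], [3, 2, 36], [3, 2, 68], [3, 2, 98], [3, 2, 118], [3, 2, 129], [3, 2, 134], [3, 2, 136], [3, 2, 137], [3, 2, 137.5], [3, 2, 137.5]], twist=[0, 0, 0, 0, 0, 0, 0, 0, 0, 0, 0])

```text
time_s: 49.6
eef_pos: [0.5209, 0.3245, 0.0525]
ee_rot: [0.688, 0.726, 0.002, 0.011]
force: [-0.3, -0.1, -3.5]
gripper_width: 0.0431
```

apply_moves(dp=[[0, 0, 0.5], [0, 0, 1], [0, 0, 1], [0, 0, 1]], twist=[0, 0, 0, 0])

```text
time_s: 49.93
eef_pos: [0.521, 0.3244, 0.0516]
ee_rot: [0.688, 0.726, 0.002, 0.012]
force: [0.2, -0.0, -3.4]
gripper_width: 0.0433
```

apply_moves(dp=[[0, 0, 0.5], [0, 0, 1], [0, 0, 1.2], [0, 0, 1.2]], twist=[0, 0, 0, 0])

```text
time_s: 50.27
eef_pos: [0.521, 0.3244, 0.0503]
ee_rot: [0.688, 0.726, 0.002, 0.012]
force: [0.3, -0.9, -3.8]
gripper_width: 0.0434
```

apply_moves(dp=[[0, 0, 0.4], [0, 0, 0.7], [0, 0, 0.7]], twist=[0, 0, 0])

```text
time_s: 50.52
eef_pos: [0.521, 0.3245, 0.0499]
ee_rot: [0.688, 0.726, 0.002, 0.012]
force: [-1.9, -0.4, 2.7]
gripper_width: 0.0436
```

Contact (the force changed sign). Releasing and rising.

apply_moves(dp=[[0, 0, 0.2], [0, 0, 0.2], [0, 0, 0.2], [0, 0, 0.2], [0, 0, 0.2], [0, 0, 0.2], [0, 0, 0.2], [0, 0, -10], [0, 0, -30], [0, 0, -60], [0, 0, -95], [0, 0, -130], [0, 0, -165], [0, 0, -195], [0, 0, -210], [0, 0, -210]], twist=[0, 0, 0, 0, 0, 0, 0, 0, 0, 0, 0, 0, 0, 0, 0, 0], jaw=85)

```text
time_s: 51.85
eef_pos: [0.5174, 0.3283, 0.2643]
ee_rot: [0.688, 0.726, 0.005, 0.012]
force: [-0.0, 0.5, -0.7]
gripper_width: 0.085
```

```bash
python3 snap.py w36
```

```text
51.9 [0.5174 0.3283 0.2643] xaxis deg 93.08 tilt z [ 0.0245 -0.0095 -0.9997] 0.0848 [-0.1 -0.2 -1.1] j [-0.13  0.55 -0.83  1.55  0.45  1.23 -0.98]
```

View pics/w36.png

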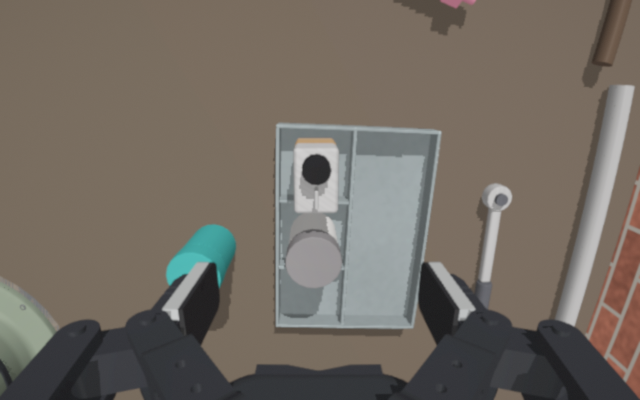

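The tin and jar are back in their bays, upright. Now the aerosol.

apply_moves(dp=[[-15, -2, 0], [-45, -7, 0], [-85, -13, 0], [-126, -19, 0], [-167, -25, 0], [-208, -32, 0], [-249, -38, 0], [-290, -44, 0], [-331, -50, 0], [-372, -56, 0], [-413, -63, 0], [-454, -69, 0], [-495, -75, 0], [-536, -81, 5], [-575, -87, 10], [-610, -92, 20], [-636, -96, 27], [-652, -99, 30], [-659, -100, 30], [-659, -100, 30]], twist=[0, 0, 0, 0, 0, 0, 0, 0, 0, 0, 0, 0, 0, 0, 0, 0, 0, 0, 0, 0])

```text
time_s: 53.57
eef_pos: [0.453, -0.3364, 0.2375]
ee_rot: [0.688, 0.725, 0.004, 0.012]
force: [-0.3, 0.1, 0.1]
gripper_width: 0.0851
```

```bash
python3 snap.py w37
python3 - <<'E'
from h import *
d=np.load('pics/w37.npz'); save('c_w37',d['im'],(250,130,390,270),4)
E
```

```text
53.62 [ 0.453  -0.3364  0.2375] xaxis deg 93.02 tilt z [ 0.0222 -0.01   -0.9997] 0.0852 [1.1 0.3 0.4] j [ 1.05  0.45 -0.71  1.72  0.33  1.07  0.29]
```

View pics/c_w37.png

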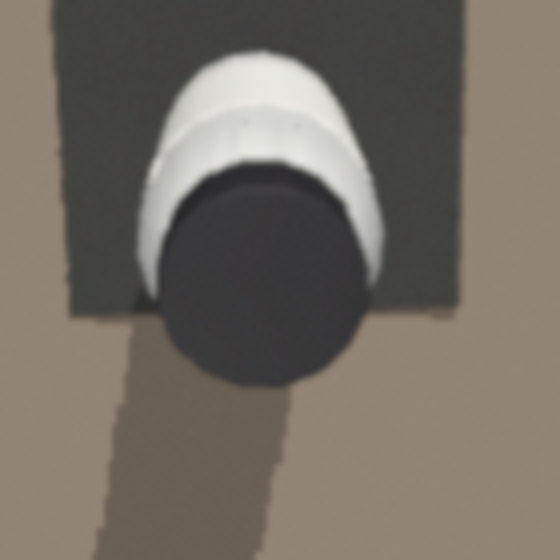

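Run:
```python
from h import *
d=np.load('pics/w37.npz'); T=d['T'];c=cam('wrist',T)
q=onz(c,[(264/4+250,284/4+130)],.156)[0];print(q)
# want the pad centre (53 mm back of TCP) at cap height 0.145 on the can's axis
p=(np.r_[q[:2],.145]-T[:3,3])@T[:3,:3]*1000; print(p.round(1),'-> dz', p[2]+53)
```

```text
[ 0.452805   -0.33803879  0.156     ]
[-0.6 -2.3 92.5] -> dz 145.52876029912088
```

apply_moves(dp=[[0, -1, 12], [-0.5, -2.3, 38], [-0.5, -2.3, 72], [-0.5, -2.3, 104], [-0.5, -2.3, 126], [-0.5, -2.3, 136], [-0.5, -2.3, 139], [-0.5, -2.3, 140], [-0.5, -2.3, 140], [-0.5, -2.3, 140]], twist=[0, 0, 0, 0, 0, 0, 0, 0, 0, 0])

```text
time_s: 54.45
eef_pos: [0.4552, -0.3373, 0.0994]
ee_rot: [0.688, 0.726, 0.004, 0.013]
force: [0.5, -0.8, 0.8]
gripper_width: 0.085
```

apply_moves(dp=[[0, 0, 0], [0, 0, 0], [0, 0, 0], [0, 0, 0], [0, 0, 0], [0, 0, 0], [0, 0, 0]], twist=[0, 0, 0, 0, 0, 0, 0], jaw=30, squeeze=40)

```text
time_s: 55.03
eef_pos: [0.4551, -0.3377, 0.0999]
ee_rot: [0.688, 0.726, 0.004, 0.013]
force: [-3.2, 1.2, 11.6]
gripper_width: 0.0411
```

```bash
python3 snap.py w38
```

```text
55.08 [ 0.4551 -0.3377  0.0999] xaxis deg 93.09 tilt z [ 0.0243 -0.0122 -0.9996] 0.0407 [-3.1 -0.6 10. ] j [ 0.98  0.61 -0.62  1.85  0.48  0.8   0.16]
```

View pics/w38.png

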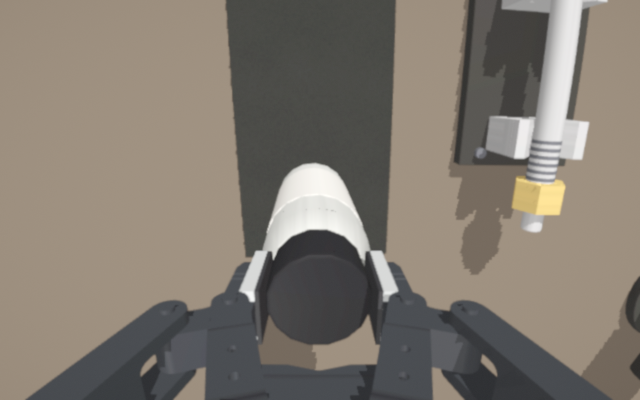

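apply_moves(dp=[[0, 0, -10], [0, 0, -30], [0, 0, -58], [0, 0, -86], [3, 1, -104], [14, 3, -110], [38, 8, -110], [70, 14, -110], [106, 21, -110], [144, 29, -110], [182, 36, -110], [220, 44, -110], [258, 52, -110], [296, 59, -110], [334, 67, -110], [371, 74, -110], [405, 81, -110], [434, 87, -110], [457, 92, -110], [471, 94, -110]], twist=[0, 0, 0, 0, 0, 0, 0, 0, 0, 0, 0, 0, 0, 0, 0, 0, 0, 0, 0, 0])

```text
time_s: 56.75
eef_pos: [0.52, 0.1427, 0.2055]
ee_rot: [0.687, 0.727, 0.004, 0.012]
force: [-0.6, 1.2, -2.7]
gripper_width: 0.0411
```

```bash
python3 snap.py w39
```

```text
56.8 [0.52   0.1427 0.2055] xaxis deg 93.27 tilt z [ 0.0238 -0.011  -0.9997] 0.0408 [-2.8  1.9 -2.5] j [ 0.19  0.47 -0.79  1.81  0.41  1.01 -0.71]
```

View pics/w39.png

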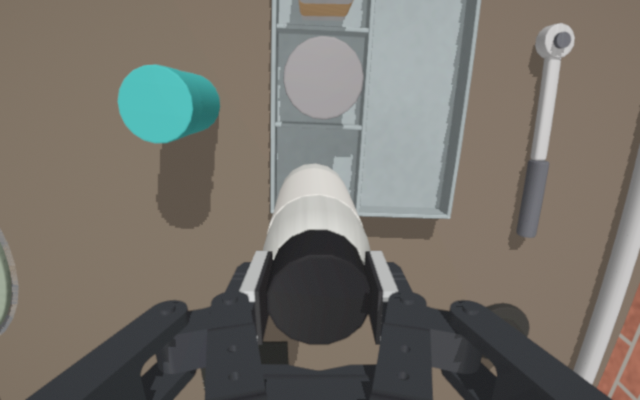

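Run:
```python
from h import *
d=np.load('pics/w39.npz'); c=cam('wrist',d['T'])
print(onz(c,[(273,180),(360,180),(318,125),(372,214),(450,216),(272,213)],.031).round(4))
```

```text
[[0.478  0.1335 0.031 ]
 [0.567  0.1381 0.031 ]
 [0.5208 0.191  0.031 ]
 [0.5832 0.1019 0.031 ]
 [0.6684 0.1037 0.031 ]
 [0.4776 0.0979 0.031 ]]
```

apply_moves(dp=[[2, 1, 10], [4, 2, 32], [4, 2.3, 58], [4, 2.3, 80], [4, 2.3, 93], [4, 2.3, 99], [4, 2.3, 102], [4, 2.3, 103], [4, 2.3, 103.5], [4, 2.3, 103.5], [4, 2.3, 103.5]], twist=[0, 0, 0, 0, 0, 0, 0, 0, 0, 0, 0])

```text
time_s: 57.72
eef_pos: [0.5248, 0.1476, 0.1029]
ee_rot: [0.686, 0.727, 0.005, 0.012]
force: [-0.7, -0.5, -1.7]
gripper_width: 0.0412
```

apply_moves(dp=[[0, 0, 0.5], [0, 0, 1], [0, 0, 1], [0, 0, 1]], twist=[0, 0, 0, 0])

```text
time_s: 58.05
eef_pos: [0.5249, 0.1476, 0.102]
ee_rot: [0.686, 0.727, 0.005, 0.012]
force: [-0.2, 0.1, -2.0]
gripper_width: 0.0409
```

apply_moves(dp=[[0, 0, 0.5], [0, 0, 1], [0, 0, 1.3], [0, 0, 1.3]], twist=[0, 0, 0, 0])

```text
time_s: 58.38
eef_pos: [0.5249, 0.1476, 0.1006]
ee_rot: [0.686, 0.727, 0.005, 0.012]
force: [-0.1, 0.8, -0.8]
gripper_width: 0.0411
```

apply_moves(dp=[[0, 0, 0.4], [0, 0, 0.8], [0, 0, 0.8]], twist=[0, 0, 0])

```text
time_s: 58.63
eef_pos: [0.5249, 0.1478, 0.0999]
ee_rot: [0.686, 0.727, 0.005, 0.012]
force: [-1.6, 0.8, 2.5]
gripper_width: 0.0411
```

Contact. Releasing and rising clear.

apply_moves(dp=[[0, 0, 0.2], [0, 0, 0.2], [0, 0, 0.2], [0, 0, 0.2], [0, 0, 0.2], [0, 0, 0.2], [0, 0, 0.2], [0, 0, 0], [0, 0, -10], [0, 0, -30], [0, 0, -60], [0, 0, -95], [0, 0, -130], [0, 0, -165], [0, 0, -190], [0, 0, -200], [0, 0, -200]], twist=[0, 0, 0, 0, 0, 0, 0, 0, 0, 0, 0, 0, 0, 0, 0, 0, 0], jaw=85)

```text
time_s: 60.05
eef_pos: [0.5205, 0.1502, 0.3027]
ee_rot: [0.686, 0.727, 0.007, 0.014]
force: [0.3, 0.5, -0.6]
gripper_width: 0.0851
```

```bash
python3 snap.py w40
python3 - <<'E'
from h import *
im=robot.camera('scene'); save('s40',im); save('s40b',im,(130,110,430,330),2.6); save('t40',robot.camera('top'))
E
```

```text
60.1 [0.5205 0.1502 0.3027] xaxis deg 93.35 tilt z [ 0.0289 -0.0089 -0.9995] 0.0851 [ 0.6  1.  -0.3] j [ 0.23  0.37 -0.84  1.68  0.32  1.2  -0.63]
```

View pics/w40.png

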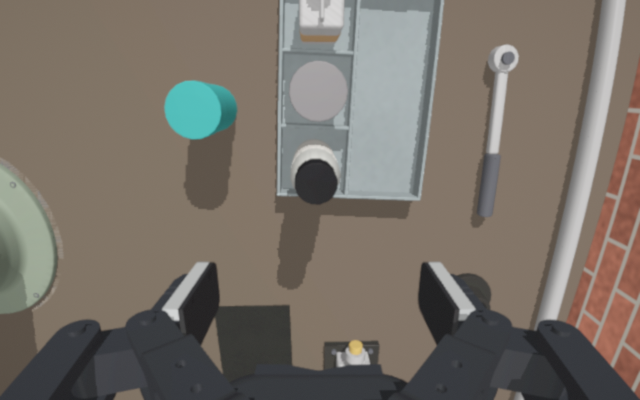

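View pics/s40b.png

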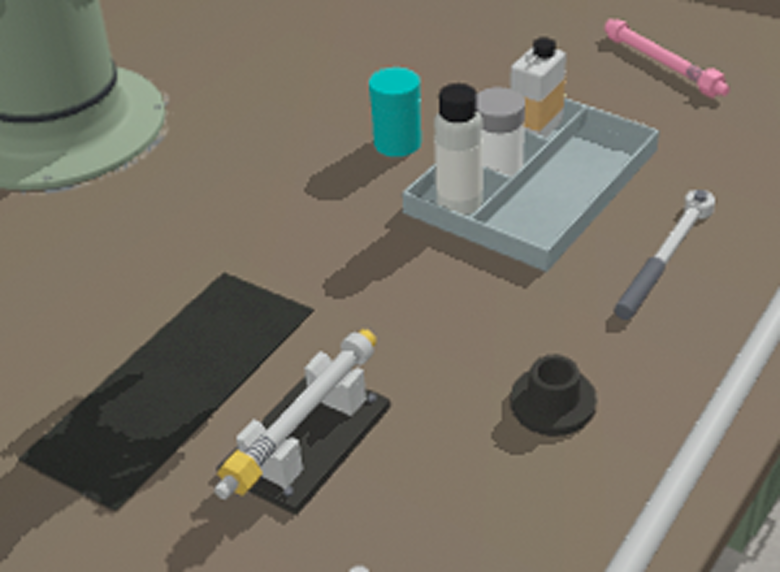

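View pics/t40.png

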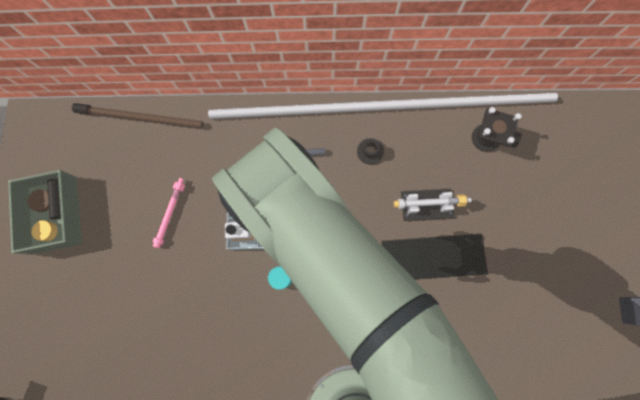

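The final pictures show:
- **Containers:** all three are upright in their own bays, with the aerosol cap at (317,181), the jar lid at (318,91) and the tin at (321,15) in the wrist view.
- **Spindle:** it is seated in both Vs, with nut and disc outside the blocks.
- **Bystanders:** the flange and ratchet are where they were.

Handing in.

```bash
python3 -c "
from station import robot
print(robot.sign_off()); print(robot.observe()['time_s'])"
```

```text
the job is handed in; nothing more can be done
None
the job is handed in; nothing more can be done
```

The job is done and handed in at about 60 s of the 141 s allowed; the sign-off gave no verdict. I stood the aerosol, tin and jar upright on the mat and laid the spindle across both V-blocks. Then I put the jar back in the middle bay, the tin in the +y bay and the aerosol in the -y bay, each where it came from.

**Last checks:** The final wrist and scene pictures show all three containers upright in their own bays. The shaft sits in both Vs, with the nut and disc clear outside the blocks. The flange and ratchet look unmoved and the gripper is open and clear. The shaft axis met the Vs at about 47 mm, which matches the text, but I took that from the arm height at contact and not from a second pair of views. The wrist forces I read while placing stayed under 20 N.

**What failed or disagreed:**
- **Finger tips:** In the images they sat about 34–43 mm behind the reported TCP. The first grasp of the aerosol therefore closed on air above its cap. I reopened, went lower, and used the measured offset from then on.
- **Tool tilt:** It crept up to about 1.7° by the end. The containers still stood upright.
- **Spindle grip:** The jaws read 16 mm on the 18 mm shaft. About 1 mm of that is the same shortfall as on the other grasps. The spindle did not slip.

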